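# Load and dispatch the inspection shuttle

### The arm

A 6-joint arm with a two-finger parallel gripper is mounted at the origin on the work surface. World frame = base frame: x ahead of the robot, y to its left, z up, the work surface at z = 0. Lengths are in mm, angles in rad, forces in N, time in s.
With the tool pointing down it reaches from about 300 to 775 mm from the base axis. Payload 14.6 kg.
Tool frame: the origin (TCP) lies on the centre line of the jaws, within the pads' length; the fingertips stand 11 mm ahead of it and the grasp point (between the pads) lies 8 mm behind it; x points along the fingers, y is the direction in which the jaws open and shut, and the axes are right-handed (so a half turn about x gives the same grasp; the last joint's range is limited). The gripper opens to 94 mm and grips with 3 to 60 N. Pads are 16 mm wide; open, the fingers measure 119 mm over their backs; the gripper's body (75 mm by 177 mm) begins 78 mm behind the grasp point.
Start: joints at [1.078, 0.3, 1.521, -0, 1.321, -0.067], TCP at [227.173, 500.881, 194.046] pointing down, gripper open.
Joint ranges: [-3.03, 3.03], [-0.79, 2.21], [0.23, 2.52], [-1.04, 4.18], [0, 3.07], [-2.55, 2.55]. Speed limits (rad/s): [2.22, 2.22, 2.57, 3.14, 3.14, 3.14].

### API

Orientations are given as [roll, pitch, yaw] about the fixed x, y, z axes, in that order (R = Rz(yaw) Ry(pitch) Rx(roll)).
In Python, from cell import manip gives the robot as it stands.
- The arm moves only by the shell command python3 -m handwheel 'ROWS' [OPENING] [FORCE]. ROWS is JSON, a list of rows, each a list of 2 entries, a list of its own where there are three numbers: the shift along the tool's x, y, z in mm, then the turn about the tool's x in rad. In form: [[[x, y, z], spin], ...]. A call has exactly 10 rows; each row shifts and turns the commanded pose from where the row before left it, along the tool's axes as they then stand; what a row does not reach is not made up. A row lasts 1/8 s, in which the tool goes at most 62.5 mm and 10.7 degrees, less where a joint would pass 70% of its speed; a pose out of reach is approached as far as the arm can. A call with a gripper value outside its range is refused whole. OPENING is the closure in counts, from 0 (fully open) to 255 (shut), set as the call begins (- or left out, the last holds). The fingers move at their own pace and stop on an object; FORCE is the grip in N (left out, the last holds). Time passes only in rows, so rows that do not move let the fingers close, or fill a call up. It gives the time, the measured TCP pose, the force and the opening at its end, in the units of the state.
- manip.read_state(): the state, without advancing time (a new reading comes with each control period).
- manip.camera(name): name is "scene" or "top"; returns a dict with "pixels" (384x512x3 uint8, red, green, blue), "z_map" (384x512 float32, mm along the optical axis (not along the pixel's ray), 0 where there is no reading), "mtx" (3x3 intrinsics, pixels), "xyz" and "orientation" of the camera in the world. Camera axes: x right, y up, looking along -z (the intrinsics and any distortion apply to the point x, -y, -z); pixel columns grow to the right and rows downward; lengths in mm; the calibration is good to about 2 mm. A picture is of the moment at which its call begins.
- manip.sign_off(): hands the job in, once; it reports no verdict.
Trained networks look in the newest picture that a camera, given by its name, has taken for a name from the list of things; names that differ only in an ending like _2 or _b are one class to them, and where a whole thing is asked for, a point or a joint stands for the part that bears it (a point fixed in the world has none). Each returns a list of dicts, best first, with "confidence" (0 to 1); they miss things now and then, are a little off and sometimes report something else, mostly with a low value. They report only what shows in the picture. A call takes as long as a camera call. They do not tell look-alikes from the thing itself.
- manip.cut_out(target, camera): "region" (384x512 bool, what is visible of it) and "centre" ([column, row] in pixels, amid what is visible of it).
The state is a dict: "clock": time; "joints": joint angles; "qd": joint speeds; "effort": joint torques, N m; "eef_pos": TCP position; "eef_rot": TCP orientation; "wrist_force": force on the tool from outside, world axes, zero at the start; "moment": the same for the moment, N m; "finger_gap": finger opening in mm.
Only numpy, scipy, OpenCV 4.12 (cv2) and the standard library are available. Lean on these libraries where they do the work, as an engineer would, in place of code of your own. Each camera call takes 0.05 s, during which the arm holds its last target. There are 200 camera calls.

### The job

Draw the shuttle's carriage fully back to its loading stop with the upright post and push the red lock lever fully down; then, with it locked, stand every machined part from the bench in the carriage pocket of its own shape, upright and fully down on the pocket floor. When all are seated, flick the red lever fully up again and push the carriage fully out to the hand-over stop, with every part still seated. Leave the caliper, micrometer and wooden gauge case where they are.

Things in the scene. Friction and masses are not known exactly. Their poses are not given: they have to be found in the camera images.
- bushing: A plain bronze-coloured bushing (short tube): outer diameter 62.5 mm, bore 45 mm, 50 mm tall, about 0.45 kg. Origin: centre of the underside, z up along the axis. Starts upright on the bench; may be absent.
- block: A bright aluminium bearing block, 46 mm in its own x, 80 mm in its own y, 50 mm tall, about 0.42 kg (the dark bore circle on top is only a mark). Origin: centre of the underside, z up. It fits its pocket either way round (half-turn). Starts upright on the bench; may be absent.
- tee: A blue T-shaped casting, 50 mm tall, about 0.45 kg. In its own frame the crossbar fills x -34 to -12 mm and y -40 to 40 mm; the stem fills x -12 to 38 mm and y -15 to 15 mm. Origin: on the underside, 12 mm from the crossbar's inner face; x along the stem, away from the crossbar. Mass centre near x = -6 mm; grip the stem across y near x = 3 mm. Starts upright on the bench; may be absent.
- hexnut: A dark steel hexagonal nut blank, 58 mm across flats (67 mm across corners), 50 mm tall, about 0.5 kg, solid (the black disc on top is only a mark). Origin: centre of the underside, z up; its own x points at the middle of a flat. It fits its pocket in any of the six turns. Starts upright on the bench; may be absent.
- pocket_bushing (a point): Centre of the floor of the round pocket in the carriage; axes: x across the slide, y along it towards the hand-over stop, z up. A black rim 14 mm high and 8 mm thick on the carriage deck fences it. Inner diameter 66.5 mm.
- pocket_block (a point): Centre of the floor of the rectangular pocket in the carriage; axes: x across the slide, y along it towards the hand-over stop, z up. A black rim 14 mm high and 8 mm thick on the carriage deck fences it. Inner size 50 mm in x, 84 mm in y; the block's axes line up with this frame (or turned by half a turn).
- pocket_tee (a point): Centre of the floor of the T-shaped pocket in the carriage; axes: x across the slide, y along it towards the hand-over stop, z up. It marks where the casting's own origin goes, with the casting's axes along this frame's axes (stem to +x). A black rim 14 mm high and 8 mm thick on the carriage deck fences it. 2 mm play all round the casting.
- pocket_hexnut (a point): Centre of the floor of the hexagonal pocket in the carriage; axes: x across the slide, y along it towards the hand-over stop, z up. A black rim 14 mm high and 8 mm thick on the carriage deck fences it. 62 mm across flats; x of this frame points at the middle of a flat.
- carriage (a joint): Slide of the aluminium carriage (deck 196 by 212 mm, its top 36 mm above the table) along the grey shuttle bed, in m: 0 = fully back at the loading stop (robot's right), 0.110 = fully out at the hand-over stop (robot's left). Slides with about 3 N and stays where left. Locked, it can move 3 mm at most.
- post_top (a point): Top of the upright steel post on the carriage's robot-side edge, for pulling and pushing it: a rod 16 mm thick, 75 mm tall, its top 111 mm above the table. The point is the centre of its top face. Its axes are the carriage's (y = direction of sliding out).
- lock_lever (a joint): Hinge of the red lock lever on the robot side of the shuttle, in rad: 0 = fully up (arm rising 0.75 rad above level), 0.75 = fully down, arm level, carriage locked. A stiff hinge: about 3 N at the pad moves it, and it stays where it is left.
- lever_pivot (a point): A point on the lever's hinge axis, 42 mm above the table; axes are the shuttle's: the hinge axis is x, and the lever's arm points to -y (rising when up) from here.
- lever_pad (a point): Centre of the black pad on top of the lever's arm, 75 mm from the hinge axis; it moves with the lever. The arm is a bar 18 mm wide (along the hinge axis) and 12 mm thick, reaching 96 mm from the hinge axis. Its outer half is free on both sides and can be pinched across its width from above.
- caliper: A steel sliding caliper with a black slide lying flat, 230 mm long, 12 mm high, origin on the underside. A bystander, not to be disturbed.
- micrometer: A micrometer with grey bow lying flat, about 140 mm long, 18 mm high, origin on the underside. A bystander, not to be disturbed.
- gauge_case: A wooden gauge case, 110 by 70 by 32 mm, origin at the centre of the underside. A bystander, not to be disturbed.
There are look-alikes about, which are no part of the job. There is more than one size of the bushing; the one meant has the size given above.

How it is judged:
By the outcome, as a careful person would: the job done as asked, in the order asked, and still so for the second after the job is handed in, with the robot touching nothing.
Of bushing, block, tee, hexnut only 3 to 4 are there at a start; the rules pass over those that are not, and their reading is None.
At some moment in a run one of bushing, block, tee, hexnut may be knocked a few centimetres aside while the robot is not near it.
It also fails if it takes over 208 s, if anything falls off the work surface, if the arm or the gripper's body presses on something with over 40 N, if the wrist force passes 120 N, or if a joint passes its speed limit or range.

## Working session

There is one attempt and no reset: what is moved stays moved. The work goes in short steps, Python scripts to look and compute and a shell command to move; the robot and the scene stay as the last step left them, time stands still between calls to the robot, and variables do not carry over. Pictures are saved under pics/ and viewed, about 12 in all and at most 16, crops included, and the job is handed in when it is done.

```bash
ls; mkdir -p pics
python3 - <<'E'
from cell import manip
import cv2,numpy as np
s=manip.read_state();print({k:np.round(v,3).tolist() for k,v in s.items()})
for n in("scene","top"):
    c=manip.camera(n);cv2.imwrite(f"pics/{n}0.png",cv2.resize(c["pixels"][:,:,::-1],(800,600),interpolation=cv2.INTER_CUBIC))
    print(n,c["mtx"],c["xyz"],c["orientation"],c["z_map"].min(),c["z_map"].max())
E
```

```text
pics
{'clock': 0.0, 'joints': [1.078, 0.3, 1.522, -0.0, 1.321, -0.067], 'qd': [-0.001, -0.0, -0.001, 0.004, -0.001, 0.0], 'effort': [0.001, -53.181, -35.273, 0.071, 0.024, -0.0], 'eef_pos': [227.067, 500.622, 193.487], 'eef_rot': [-1.628, 1.57, -2.054], 'wrist_force': [0.056, 0.105, -0.087], 'moment': [0.012, 0.022, -0.004], 'finger_gap': 93.913}
scene [[435.48630848   0.         254.04264111]
 [  0.         435.48630848 196.33237312]
 [  0.           0.           1.        ]] [903.5108041  509.44641962 957.39058278] [ 6.98886408e-01 -7.44698703e-04  2.59432003e+00] 0.0 3645.4773
top [[384.09107153   0.         253.61823859]
 [  0.         384.09107153 193.84760843]
 [  0.           0.           1.        ]] [401.29197459 -86.80338446 950.23925239] [ 0.15901178 -0.02264727 -1.55760629] 0.0 1911.524
```

View pics/top0.png

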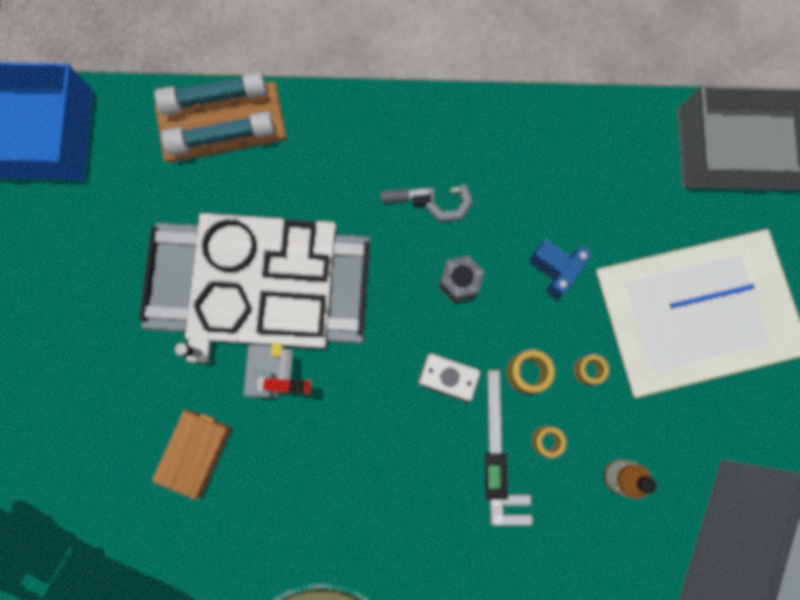

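View pics/scene0.png

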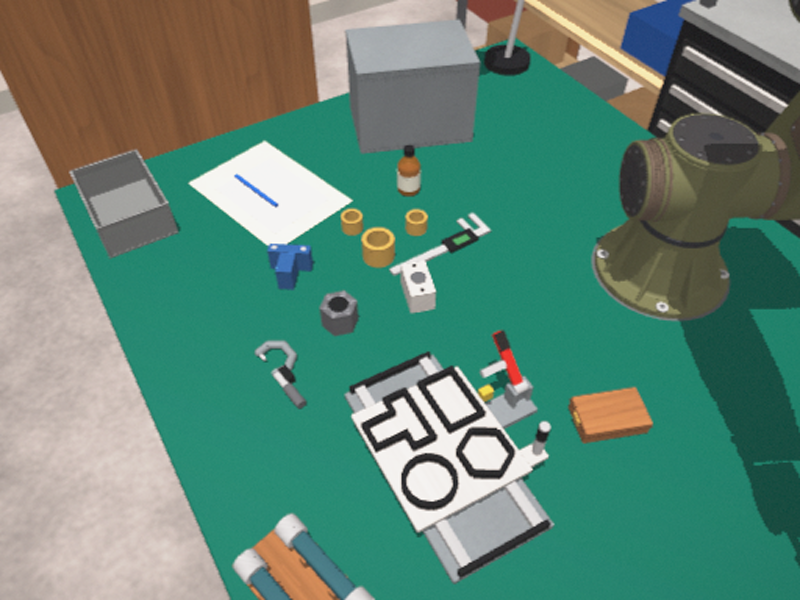

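Could be taken for a bushing, in 800×600 top-view pixels: the large ring (531,371), a small ring (592,370) and a small ring (550,442). The large one should be the 62.5 mm part. The block (450,377), hexnut (461,278) and tee (562,268) appear only once each. The post is at (183,350) and the red lever's pad end at (305,386). The carriage is partly out.

```bash
cat > h.py <<'E'
from cell import manip
import numpy as np,cv2
from scipy.spatial.transform import Rotation as Ro
def cam(n):
    c=manip.camera(n);R=Ro.from_euler("xyz",c["orientation"]).as_matrix()
    v,u=np.mgrid[:384,:512];K=c["mtx"];z=c["z_map"]
    P=np.stack([(u-K[0,2])/K[0,0]*z,-(v-K[1,2])/K[1,1]*z,-z],-1)
    c["W"]=P@R.T+np.array(c["xyz"]);c["W"][z<=0]=np.nan;return c
def tool():
    s=manip.read_state();R=Ro.from_euler("xyz",s["eef_rot"]).as_matrix();return s,R
def show():
    s,R=tool();print("t",round(s["clock"],2),"pos",np.round(s["eef_pos"],1),"xax",np.round(R[:,0],3),"yaw_y",round(np.arctan2(R[1,1],R[0,1]),4),"F",np.round(s["wrist_force"],1),"gap",round(s["finger_gap"],1))
E
python3 - <<'E'
from h import *
show()
for n in("top","scene"):
    c=cam(n)
    g=c["W"][...,2][np.abs(c["W"][...,2])<15]; print(n,"table z",np.nanmedian(g),g.std())
    for t in("bushing","block","tee","hexnut","post_top","lever_pad","carriage","gauge_case","caliper","micrometer"):
        for d in manip.cut_out(t,n)[:4]:
            p=c["W"][d["region"]];p=p[np.isfinite(p[:,2])]
            if len(p)<5: continue
            zt=np.percentile(p[:,2],95);q=p[np.abs(p[:,2]-zt)<6][:,:2].astype(np.float32)
            r=cv2.minAreaRect(q)
            print(t,round(d["confidence"],2),"px",np.round(d["centre"]),"n",len(p),"zt",round(zt,1),"top c",np.round(r[0],1),np.round(r[1],1),round(r[2],1),"mean",np.round(q.mean(0),1))
E
```

```text
t 0.1 pos [227.1 500.7 193.5] xax [-0.001 -0.001 -1.   ] yaw_y 1.145 F [-0.   0.3 -1.2] gap 94.1
top table z 0.7498108572214051 2.972768524374978
bushing 0.64 px [347. 282.] n 245 zt 37.5 top c [ 342.2 -338.7] [41.3 39.9] 64.5 mean [ 342.  -338.4]
bushing 0.61 px [344. 241.] n 450 zt 53.0 top c [ 447.1 -310.3] [59.9 60.6] 88.2 mean [ 446.8 -310.7]
bushing 0.51 px [385. 236.] n 208 zt 37.4 top c [ 453.9 -407.6] [38.2 41.7] 0.6 mean [ 453.4 -406.7]
block 0.6 px [288. 241.] n 729 zt 53.0 top c [ 436.8 -185.7] [79.5 45.4] 71.8 mean [ 436.5 -185.6]
tee 0.66 px [354. 169.] n 774 zt 53.2 top c [ 618.1 -354.8] [72.  80.7] 54.5 mean [ 613.6 -361.6]
tee 0.2 px [166. 181.] n 7463 zt 51.7 top c [568.  101.6] [214.7 202.9] 0.3 mean [576.9  97.7]
post_top 0.57 px [167. 181.] n 7408 zt 51.7 top c [568.  101.6] [214.7 202.9] 0.3 mean [576.8  97.6]
lever_pad 0.75 px [180. 244.] n 418 zt 104.7 top c [419.1  27.7] [15.2 24. ] 0.6 mean [418.7  25.5]
gauge_case 0.92 px [122. 290.] n 1530 zt 34.7 top c [319.1 197.7] [ 69.9 109.8] 69.3 mean [319.2 197. ]
gauge_case 0.65 px [164. 181.] n 7485 zt 51.7 top c 
[... 1238 characters left out ...]
0. 286.] n 7100 zt 50.3 top c [569.7 104.4] [211.4 205.2] 0.3 mean [581.5 105.7]
lever_pad 0.32 px [292. 288.] n 11795 zt 51.0 top c [541.4 106.3] [200.5 271.5] 86.9 mean [571.9 104.8]
carriage 0.85 px [282. 282.] n 7176 zt 50.4 top c [569.7 104.4] [211.4 205.2] 0.3 mean [581.1 105.6]
gauge_case 0.6 px [392. 265.] n 1324 zt 33.5 top c [319.2 202.5] [ 70.7 110.8] 69.3 mean [320.1 203.9]
caliper 0.58 px [292. 155.] n 449 zt 11.4 top c [ 330.9 -254.5] [228.9  59.6] 12.8 mean [ 296.9 -257.9]
micrometer 0.78 px [188. 238.] n 475 zt 17.7 top c [ 716.9 -146.4] [ 52.  142.9] 5.1 mean [ 723.6 -145.7]
micrometer 0.73 px [326. 234.] n 433 zt 100.7 top c [419.   31.1] [18.3 18.4] 84.3 mean [420.   31.7]
```

```bash
cat >> h.py <<'E'
def pts(c,box,zlo,zhi,img=None):
    W=c["W"];x0,x1,y0,y1=box
    return (W[...,0]>x0)&(W[...,0]<x1)&(W[...,1]>y0)&(W[...,1]<y1)&(W[...,2]>zlo)&(W[...,2]<zhi)
def rect(c,m):
    q=c["W"][m];r=cv2.minAreaRect(q[:,:2].astype(np.float32))
    return len(q),np.round(r[0],1),np.round(r[1],1),round(r[2],1),"mean",np.round(q.mean(0),1)
E
python3 - <<'E'
from h import *
for n in("top","scene"):
    c=cam(n);g=c["pixels"].max(-1)
    B=(400,720,-30,260)
    print(n,"post",rect(c,pts(c,(430,560,60,260),95,125)))
    print("hex",rect(c,pts(c,(540,680,-260,-160),44,60)))
    print("lever",rect(c,pts(c,(390,440,-30,120),60,130)))
    m=pts(c,(440,700,-20,240),44,60)&(g<90)
    m=cv2.morphologyEx(m.astype(np.uint8),cv2.MORPH_CLOSE,np.ones((3,3)))
    k,l,st,ce=cv2.connectedComponentsWithStats(m)
    for i in range(1,k):
        if st[i,4]>60: print(" rim",rect(c,(l==i)&np.isfinite(c["W"][...,2])))
    d=pts(c,(440,720,-60,260),30,60);print("deck",rect(c,d))
    bed=pts(c,(440,720,-120,300),8,34);print("bed",rect(c,bed))
E
```

```text
top post (58, array([467.3, 194.3]), array([15.2, 14.9]), 45.4, 'mean', array([467.3, 193.5, 108.2]))
hex (510, array([ 589.8, -204. ]), array([58.3, 64.1]), 11.5, 'mean', array([ 589.6, -204.4,   50.6]))
lever (243, array([425. ,  49.8]), array([68.2, 26.6]), 86.0, 'mean', array([422. ,  48. ,  85.2]))
 rim (209, array([631.7, 153. ]), array([77.9, 75.8]), 47.5, 'mean', array([632.9, 154.7,  49.2]))
 rim (334, array([628.4,  48.1]), array([96.9, 92.4]), 86.7, 'mean', array([624.5,  49.4,  49.7]))
 rim (210, array([536.4, 157.7]), array([81.1, 73.5]), 86.6, 'mean', array([536.9, 159.7,  49.4]))
 rim (229, array([526.6,  53.4]), array([96.7, 62. ]), 86.9, 'mean', array([527.3,  55.1,  49.9]))
deck (7224, array([560.4,  80.2]), array([265.3, 240.5]), 87.3, 'mean', array([577.7, 105.3,  39.8]))
bed (4350, array([567.9,  98.8]), array([257.3, 395.6]), 7.0, 'mean', array([573.1, 127.9,  17.6]))
scene post (64, array([468.5, 199.4]), array([14.8, 16.5]), 60.7, 'mean', array([469.7, 200.6, 106.4]))
hex (317, array([ 589.7, -200.7]), array([67.1, 58.1]), 45.8, 'mean', array([ 590.1, -199.8,   48.1]))
lever (242, array([423.4,  51.4]), array([63.4, 28.1]), 82.8, 'mean', array([422.6,  52.6,  82.5]))
 rim (342, array([529.6,  58. ]), array([102.3,  65.2]), 86.3, 'mean', array([530.6,  59.4,  48.1]))
 rim (442, array([629.2,  53.2]), array([103. ,  90.1]), 86.0, 'mean', array([624. ,  55.1,  48. ]))
 rim (337, array([539.2, 163.9]), array([84.3, 76.2]), 87.6, 'mean', array([540. , 163.7,  48. ]))
 rim (349, array([635.1, 158.9]), array([80.3, 81.7]), 2.8, 'mean', array([636.2, 159.3,  48.5]))
deck (6946, array([561.2, 109.7]), array([213.1, 241.3]), 86.9, 'mean', array([583.7, 117.1,  38.6]))
bed (5507, array([568.4, 104.4]), array([258.2, 392.4]), 6.6, 'mean', array([585.6, 158.4,  20.5]))
```

```bash
cat >> h.py <<'E'
def go(x,y,z,yaw=None):
    "delta in tool axes (after spin) to reach TCP x,y,z with tool-y at world yaw"
    s,R=tool();a0=np.arctan2(R[1,1],R[0,1]);a=a0 if yaw is None else yaw
    sp=-((a-a0+np.pi/2)%np.pi-np.pi/2) if yaw is not None else 0
    a=a0-sp;d=np.array([x,y,z])-s["eef_pos"]
    print("spin %.3f"%sp,"shift x %.1f y %.1f z %.1f"%(-d[2],d[0]*np.cos(a)+d[1]*np.sin(a),d[0]*np.sin(a)-d[1]*np.cos(a)))
E
python3 -m handwheel '[[[0,0,0],-0.124],[[0,0,0],-0.124],[[0,0,0],-0.124],[[0,-41.5,36.8],0],[[0,-41.5,36.8],0],[[0,-41.5,36.8],0],[[0,-41.5,36.8],0],[[0,-41.5,36.8],0],[[0,-41.5,36.8],0],[[0,-41.5,36.8],0]]' 0 20
python3 -c "
from h import *
show();go(468,197,100,1.516)"
```

```text
clock: 2.55
eef_pos: [469.7, 195.4, 194.3]
eef_rot: [0.504, 1.57, 0.45]
wrist_force: [0.1, 1.1, -0.5]
finger_gap: 93.9
t 2.55 pos [469.7 195.4 194.3] xax [ 0.  0. -1.] yaw_y 1.517 F [ 0.1  1.1 -0.5] gap 93.9
spin 0.001 shift x 94.3 y 1.5 z -1.8
```

```bash
python3 -m handwheel '[[[25,1.5,-1.8],0],[[25,0,0],0],[[25,0,0],0],[[27,0,0],0],[[0,0,0],0],[[0,0,0],0],[[0,0,0],0],[[0,0,0],0],[[0,0,0],0],[[0,0,0],0]]' 0 20
python3 -m handwheel '[[[0,0,0],0],[[0,0,0],0],[[0,0,0],0],[[0,0,0],0],[[0,0,0],0],[[0,0,0],0],[[0,0,0],0],[[0,0,0],0],[[0,0,0],0],[[0,0,0],0]]' 255 20
python3 -c "
from h import *
show()
for n in('top','scene'):
    c=cam(n);print(rect(c,pts(c,(430,560,60,260),60,300)))
    cv2.imwrite('pics/p1%s.png'%n,cv2.resize(c['pixels'][:,:,::-1],(800,600)))"
```

```text
clock: 3.8
eef_pos: [467.1, 198.5, 92.1]
eef_rot: [0.05, 1.571, -0.004]
wrist_force: [-0.3, 0.9, -0.1]
finger_gap: 94.5
clock: 5.05
eef_pos: [467.0, 198.4, 92.0]
eef_rot: [-1.928, 1.571, -1.982]
wrist_force: [-0.1, -1.4, 0.7]
finger_gap: 14.9
t 5.05 pos [467.  198.4  92. ] xax [-0. -0. -1.] yaw_y 1.5169 F [-0.1 -1.4  0.7] gap 14.9
(1356, array([463.6, 119.1]), array([120.1,  67.8]), 87.7, 'mean', array([464.3, 137.7, 242. ]))
(2328, array([469. , 159.8]), array([204.2,  65.5]), 84.5, 'mean', array([479.7, 190.5, 222. ]))
```

View pics/p1scene.png

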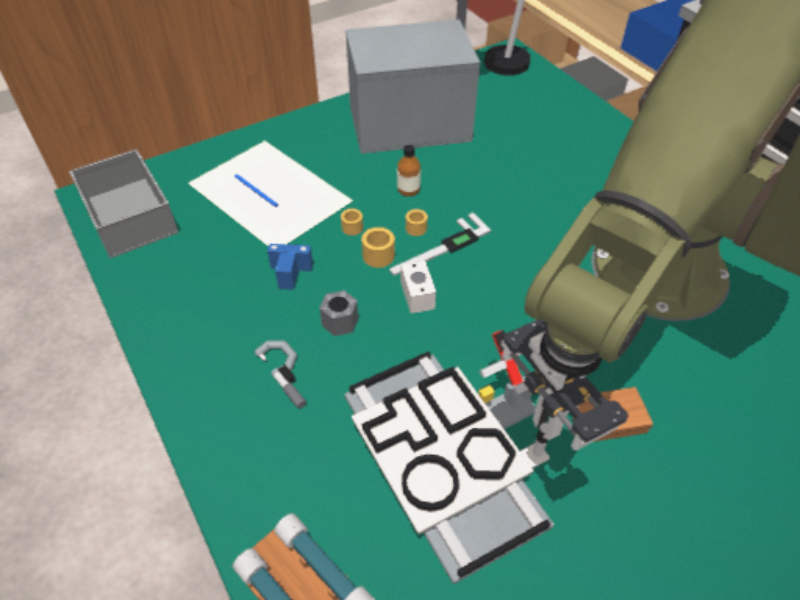

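```bash
python3 -m handwheel '[[[0,-4,0],0],[[0,-4,0],0],[[0,-4,0],0],[[0,-4,0],0],[[0,-4,0],0],[[0,-4,0],0],[[0,-4,0],0],[[0,-4,0],0],[[0,-4,0],0],[[0,0,0],0]]' 255 30
python3 -c "
from h import *
show()"
```

```text
clock: 6.4
eef_pos: [465.2, 162.0, 92.1]
eef_rot: [-1.394, 1.57, -1.448]
wrist_force: [4.1, -3.1, -1.8]
finger_gap: 14.3
t 6.4 pos [465.2 162.   92.1] xax [ 0.    -0.001 -1.   ] yaw_y 1.5168 F [ 4.1 -3.1 -1.8] gap 14.3
```

```bash
python3 -m handwheel '[[[0,-2,0],0],[[0,-2,0],0],[[0,-2,0],0],[[0,-2,0],0],[[0,-2,0],0],[[0,-2,0],0],[[0,0,0],0],[[0,0,0],0],[[0,0,0],0],[[0,0,0],0]]'
python3 -m handwheel '[[[0,-2,0],0],[[0,-2,0],0],[[0,-2,0],0],[[0,-2,0],0],[[0,0,0],0],[[0,0,0],0],[[0,0,0],0],[[0,0,0],0],[[0,0,0],0],[[0,0,0],0]]'
python3 -c "
from h import *
show()"
```

```text
clock: 7.65
eef_pos: [464.7, 152.5, 92.1]
eef_rot: [1.325, 1.567, 1.271]
wrist_force: [7.1, 18.1, -6.7]
finger_gap: 15.0
clock: 8.9
eef_pos: [464.5, 149.4, 92.2]
eef_rot: [1.398, 1.558, 1.344]
wrist_force: [8.8, 60.1, -17.6]
finger_gap: 20.1
t 8.9 pos [464.5 149.4  92.2] xax [ 0.003  0.012 -1.   ] yaw_y 1.5174 F [  8.8  60.1 -17.6] gap 20.1
```

```bash
python3 -m handwheel '[[[0,2.5,0],0],[[0,2.5,0],0],[[0,2.5,0],0],[[0,2,0],0],[[0,0,0],0],[[0,0,0],0],[[0,0,0],0],[[0,0,0],0],[[0,0,0],0],[[0,0,0],0]]'
python3 -c "
from h import *
show()"
```

```text
clock: 10.15
eef_pos: [464.7, 152.6, 92.1]
eef_rot: [1.287, 1.57, 1.233]
wrist_force: [4.9, 7.5, -3.2]
finger_gap: 14.4
t 10.15 pos [464.7 152.6  92.1] xax [ 0.     0.001 -1.   ] yaw_y 1.517 F [ 4.9  7.5 -3.2] gap 14.4
```

```bash
python3 -m handwheel '[[[0,0,0],0],[[0,0,0],0],[[0,0,0],0],[[0,0,0],0],[[0,0,0],0],[[0,0,0],0],[[-15,0,0],0],[[-20,0,0],0],[[-20,0,0],0],[[-20,0,0],0]]' 0 30
python3 -c "
from h import *
show();go(420,26,167,1.517)
c=cam('top');print(rect(c,pts(c,(430,560,60,260),100,116)))
c=cam('scene');print(rect(c,pts(c,(430,560,60,260),98,114)))"
```

```text
clock: 11.4
eef_pos: [464.7, 152.1, 168.8]
eef_rot: [0.297, 1.57, 0.243]
wrist_force: [-0.1, -0.1, -0.4]
finger_gap: 94.0
t 11.4 pos [464.7 152.1 168.8] xax [ 0.001  0.    -1.   ] yaw_y 1.517 F [-0.1 -0.1 -0.4] gap 94.0
spin 0.000 shift x 1.8 y -128.4 z -37.8
(0, array([0., 0.]), array([0., 0.]), 0.0, 'mean', array([nan, nan, nan]))
(54, array([466.2, 155.4]), array([16.6, 15.2]), 53.5, 'mean', array([467.3, 156.4, 106.8]))h.py:18: RuntimeWarning: Mean of empty slice.
  return len(q),np.round(r[0],1),np.round(r[1],1),round(r[2],1),"mean",np.round(q.mean(0),1)
  ret = um.true_divide(
```

```bash
python3 -m handwheel '[[[0,-32,-9.5],0],[[0,-32,-9.5],0],[[0,-32,-9.5],0],[[0,-32,-9.5],0],[[0,0,0],0],[[0,0,0],0],[[15,0,0],0],[[15,0,0],0],[[5,0,0],0],[[0,0,0],0]]' 255 30
python3 -m handwheel '[[[5,0,0],0],[[5,-1,0],0],[[5,-1,0],0],[[5,-1,0],0],[[5,-1,0],0],[[5,-1,0],0],[[5,-2,0],0],[[5,-2,0],0],[[0,0,0],0],[[0,0,0],0]]' 255 30
python3 -c "
from h import *
show()"
```

```text
clock: 12.75
eef_pos: [419.6, 26.5, 131.6]
eef_rot: [-3.108, 1.57, 3.122]
wrist_force: [-0.8, -0.3, -0.1]
finger_gap: 0.6
clock: 14.0
eef_pos: [419.3, 17.4, 92.1]
eef_rot: [1.357, 1.571, 1.303]
wrist_force: [0.2, 0.1, 0.6]
finger_gap: 0.4
t 14.0 pos [419.3  17.4  92.1] xax [ 0.  0. -1.] yaw_y 1.5169 F [0.2 0.1 0.6] gap 0.4
```

```bash
python3 -m handwheel '[[[4,-1,0],0],[[4,0,0],0],[[4,-1,0],0],[[4,0,0],0],[[4,0,0],0],[[3,0,0],0],[[0,0,0],0],[[0,0,0],0],[[0,0,0],0],[[0,0,0],0]]' 255 30
python3 -c "
from h import *
show()
c=cam('scene');cv2.imwrite('pics/p2.png',cv2.resize(c['pixels'][180:320,230:400,::-1],(680,560)))"
```

```text
clock: 15.25
eef_pos: [420.1, 6.4, 71.8]
eef_rot: [-1.409, 1.553, -1.461]
wrist_force: [-19.1, -88.9, 42.5]
finger_gap: 0.5
t 15.25 pos [420.1   6.4  71.8] xax [ 0.002 -0.017 -1.   ] yaw_y 1.5193 F [-19.1 -88.9  42.5] gap 0.5
```

View pics/p2.png

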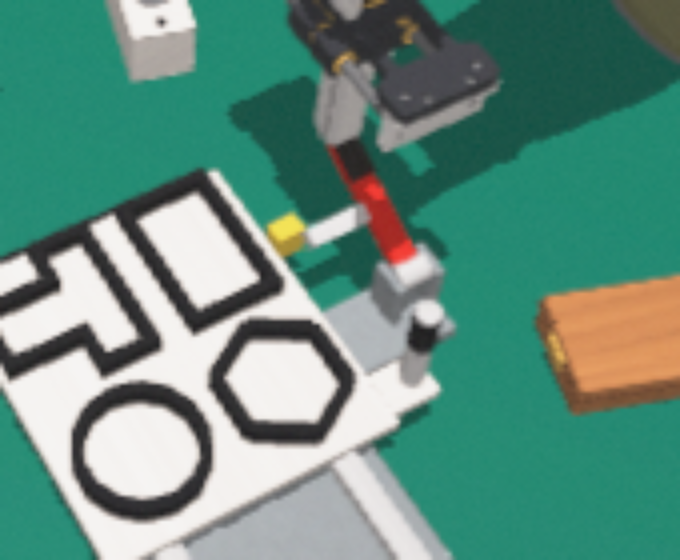

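```bash
python3 -m handwheel '[[[-3,-4,0],0],[[-5,-4,0],0],[[-10,0,0],0],[[-20,0,0],0],[[-20,0,0],0],[[-20,0,0],0],[[0,30,0],0],[[0,0,0],0],[[0,0,0],0],[[0,0,0],0]]' 255 30
python3 -c "
from h import *
show()
for n in('scene','top'):
  c=cam(n);p=c['pixels'].astype(int);W=c['W']
  red=(p[...,0]>110)&(p[...,1]<60)&(p[...,2]<70)&pts(c,(390,450,-40,140),30,130)
  q=W[red];q=q[np.argsort(q[:,1])];print(n,len(q),np.round(q[::max(1,len(q)//14)],0).tolist())
  b=(p.max(-1)<70)&pts(c,(405,435,-40,60),40,130);print('black',np.round(W[b].mean(0),1) if b.any() else 0)
"
```

```text
clock: 16.55
eef_pos: [420.3, 37.0, 147.0]
eef_rot: [-3.071, 1.571, -3.125]
wrist_force: [-0.4, 0.0, 0.4]
finger_gap: 0.6
t 16.55 pos [420.3  37.  147. ] xax [-0. -0. -1.] yaw_y 1.5167 F [-0.4  0.   0.4] gap 0.6
scene 154 [[426.0, 15.0, 74.0], [428.0, 39.0, 74.0], [421.0, 43.0, 68.0], [418.0, 47.0, 71.0], [418.0, 51.0, 72.0], [415.0, 56.0, 66.0], [416.0, 62.0, 66.0], [427.0, 66.0, 61.0], [420.0, 69.0, 60.0], [423.0, 73.0, 59.0], [422.0, 76.0, 57.0], [419.0, 80.0, 55.0], [426.0, 82.0, 50.0], [417.0, 87.0, 50.0]]
black [419.   27.6  82.6]
top 0 []
black 0
```

```bash
python3 -m handwheel '[[[0,-17,-1],0],[[15,0,0],0],[[15,0,0],0],[[15,0,0],0],[[5,0,0],0],[[5,0,0],0],[[4,0,0],0],[[4,0,0],0],[[4,0,0],0],[[0,0,0],0]]' 255 30
python3 -c "
from h import *
show()"
```

```text
clock: 17.9
eef_pos: [418.3, 20.4, 79.9]
eef_rot: [-3.116, 1.57, 3.113]
wrist_force: [0.3, 0.3, -0.7]
finger_gap: 0.8
t 17.9 pos [418.3  20.4  79.9] xax [-0.  0. -1.] yaw_y 1.5169 F [ 0.3  0.3 -0.7] gap 0.8
```

```bash
python3 -m handwheel '[[[3,0,1],0],[[3,0,0],0],[[3,0,0],0],[[2,0,0],0],[[2,0,0],0],[[0,0,0],0],[[0,0,0],0],[[0,0,0],0],[[0,0,0],0],[[0,0,0],0]]' 255 30
python3 -m handwheel '[[[2,0,0],0],[[2,0,0],0],[[1,0,0],0],[[1,0,0],0],[[0,0,0],0],[[0,0,0],0],[[0,0,0],0],[[0,0,0],0],[[0,0,0],0],[[0,0,0],0]]' 255 30
python3 -c "
from h import *
show()"
```

```text
clock: 19.15
eef_pos: [419.4, 20.4, 67.0]
eef_rot: [3.046, 1.571, 2.992]
wrist_force: [0.1, -0.4, 0.8]
finger_gap: 0.4
clock: 20.4
eef_pos: [419.4, 20.4, 61.0]
eef_rot: [2.808, 1.571, 2.754]
wrist_force: [-0.1, -1.0, -0.6]
finger_gap: 0.5
t 20.4 pos [419.4  20.4  61. ] xax [-0.  0. -1.] yaw_y 1.517 F [-0.1 -1.  -0.6] gap 0.5
```

```bash
python3 -m handwheel '[[[1,0,0],0],[[1,0,0],0],[[1,0,0],0],[[0,0,0],0],[[0,0,0],0],[[0,0,0],0],[[0,0,0],0],[[0,0,0],0],[[0,0,0],0],[[0,0,0],0]]' 255 30
python3 -c "
from h import *
show()"
python3 -m handwheel '[[[1,0,0],0],[[1,0,0],0],[[1,0,0],0],[[0,0,0],0],[[0,0,0],0],[[0,0,0],0],[[0,0,0],0],[[0,0,0],0],[[0,0,0],0],[[0,0,0],0]]' 255 30
python3 -c "
from h import *
show()
c=cam('scene');cv2.imwrite('pics/p3.png',cv2.resize(c['pixels'][180:320,230:400,::-1],(680,560)))"
```

```text
clock: 21.65
eef_pos: [419.4, 20.4, 58.0]
eef_rot: [2.934, 1.571, 2.88]
wrist_force: [-0.1, -0.1, -0.2]
finger_gap: 0.4
t 21.65 pos [419.4  20.4  58. ] xax [-0.  0. -1.] yaw_y 1.517 F [-0.1 -0.1 -0.2] gap 0.4
clock: 22.9
eef_pos: [419.4, 20.4, 55.0]
eef_rot: [2.7, 1.571, 2.646]
wrist_force: [0.3, 1.1, 1.1]
finger_gap: 0.5
t 22.9 pos [419.4  20.4  55. ] xax [-0.  0. -1.] yaw_y 1.517 F [0.3 1.1 1.1] gap 0.5
```

View pics/p3.png

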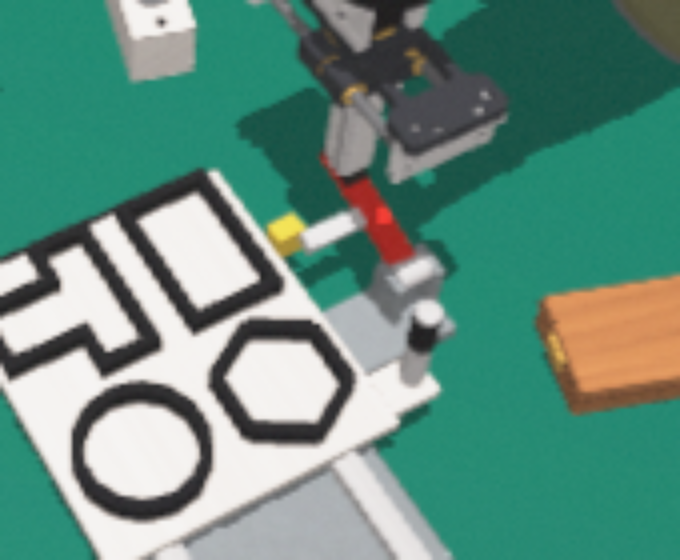

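```bash
python3 -m handwheel '[[[1,0,0],0],[[1,0,0],0],[[1,0,0],0],[[0,0,0],0],[[0,0,0],0],[[0,0,0],0],[[0,0,0],0],[[0,0,0],0],[[0,0,0],0],[[0,0,0],0]]' 255 30
python3 -c "
from h import *
show()
c=cam('scene');p=c['pixels'].astype(int);W=c['W']
red=(p[...,0]>110)&(p[...,1]<60)&(p[...,2]<70)&pts(c,(390,450,-40,140),30,130)
q=W[red];q=q[np.argsort(q[:,1])];print(len(q),np.round(q[::max(1,len(q)//14)],0).tolist())
"
```

```text
clock: 24.2
eef_pos: [419.4, 20.4, 52.0]
eef_rot: [2.749, 1.571, 2.695]
wrist_force: [0.5, -0.6, -0.5]
finger_gap: 0.5
t 24.2 pos [419.4  20.4  52. ] xax [-0.  0. -1.] yaw_y 1.517 F [ 0.5 -0.6 -0.5] gap 0.5
141 [[428.0, 17.0, 56.0], [420.0, 35.0, 58.0], [425.0, 39.0, 58.0], [419.0, 42.0, 61.0], [422.0, 47.0, 57.0], [419.0, 52.0, 55.0], [420.0, 56.0, 58.0], [429.0, 62.0, 49.0], [418.0, 67.0, 56.0], [426.0, 70.0, 53.0], [429.0, 74.0, 50.0], [425.0, 77.0, 51.0], [422.0, 82.0, 51.0], [414.0, 85.0, 45.0], [426.0, 90.0, 51.0]]
```

```bash
python3 -c "
from h import *
c=cam('scene');cv2.imwrite('pics/p4.png',cv2.resize(c['pixels'][200:260,295:365,::-1],(700,600),interpolation=cv2.INTER_CUBIC))
c=cam('top');cv2.imwrite('pics/p4t.png',cv2.resize(c['pixels'][200:290,130:240,::-1],(733,600),interpolation=cv2.INTER_CUBIC))
"
```

```text
(no output)
```

View pics/p4.png

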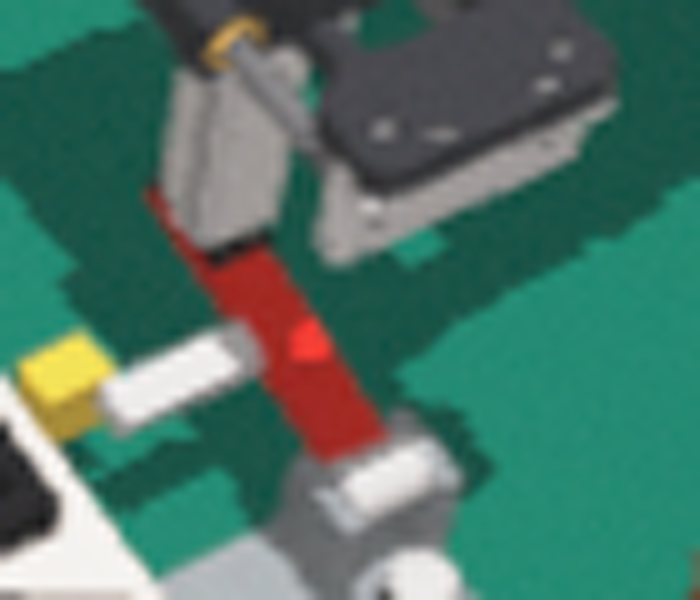

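```bash
python3 -m handwheel '[[[1,0,0],0],[[1,0,0],0],[[1,0,0],0],[[0,0,0],0],[[0,0,0],0],[[0,0,0],0],[[0,0,0],0],[[0,0,0],0],[[0,0,0],0],[[0,0,0],0]]' 255 30
python3 -c "
from h import *
show()
c=cam('scene');W=c['W'];print(np.round([W[k,318] for k in range(214,230)],0).tolist())"
```

```text
clock: 25.6
eef_pos: [419.4, 20.4, 49.1]
eef_rot: [2.852, 1.571, 2.798]
wrist_force: [1.1, 0.4, 0.4]
finger_gap: 0.5
t 25.6 pos [419.4  20.4  49.1] xax [-0.  0. -1.] yaw_y 1.517 F [1.1 0.4 0.4] gap 0.5
[[429.0, 33.0, 112.0], [430.0, 35.0, 112.0], [429.0, 34.0, 106.0], [430.0, 37.0, 105.0], [428.0, 35.0, 97.0], [428.0, 35.0, 93.0], [425.0, 33.0, 86.0], [426.0, 34.0, 83.0], [424.0, 33.0, 76.0], [425.0, 35.0, 75.0], [425.0, 35.0, 71.0], [420.0, 31.0, 58.0], [422.0, 34.0, 59.0], [422.0, 35.0, 55.0], [422.0, 36.0, 52.0], [425.0, 39.0, 54.0]]
```

```bash
cat >> h.py <<'E'
def lever():
    c=cam('scene');p=c['pixels'].astype(int);W=c['W']
    red=(p[...,0]>100)&(p[...,1]<60)&(p[...,2]<70)&pts(c,(412,428,-40,140),30,130)
    q=W[red];A=np.polyfit(q[:,1],q[:,2],1);print("lever n",len(q),"slope ang",round(np.arctan(-A[0]),3),"z@85",round(np.polyval(A,85),1),"z@20",round(np.polyval(A,20),1),"ymin",q[:,1].min())
E
python3 -c "
from h import *
lever()"
python3 -m handwheel '[[[-2,0,0],0],[[-10,0,0],0],[[-20,0,0],0],[[-20,0,0],0],[[-20,0,0],0],[[-20,0,0],0],[[0,0,0],0],[[0,0,0],0],[[0,0,0],0],[[0,0,0],0]]' 255 30
python3 -c "
from h import *
show();lever()
c=cam('scene');cv2.imwrite('pics/p5.png',cv2.resize(c['pixels'][200:260,295:365,::-1],(700,600),interpolation=cv2.INTER_CUBIC))"
```

```text
lever n 109 slope ang 0.089 z@85 49.7 z@20 55.6 ymin 4.9812682793165095
clock: 26.95
eef_pos: [419.2, 20.3, 140.6]
eef_rot: [-3.121, 1.57, 3.109]
wrist_force: [-0.1, -0.1, 0.0]
finger_gap: 0.6
t 26.95 pos [419.2  20.3 140.6] xax [-0.001  0.    -1.   ] yaw_y 1.517 F [-0.1 -0.1  0. ] gap 0.6
lever n 119 slope ang 0.096 z@85 49.5 z@20 55.8 ymin 5.2283912655271365
```

View pics/p5.png

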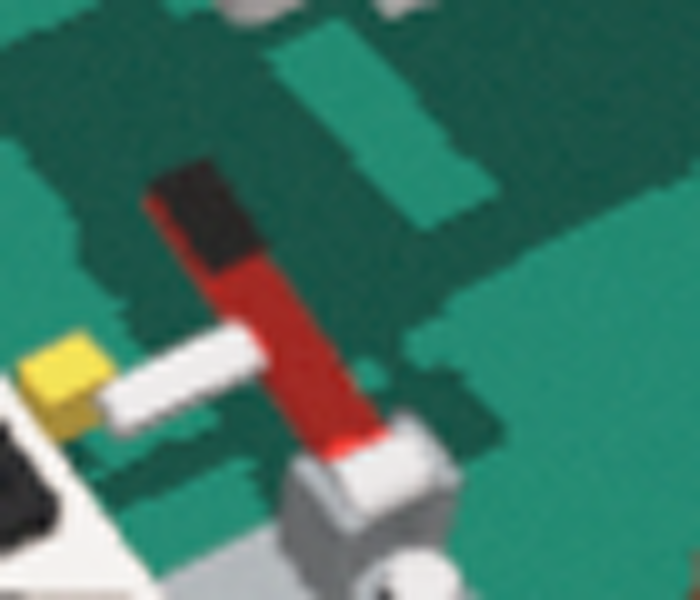

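```bash
python3 -c "
from h import *
c=cam('scene');q=c['W'][pts(c,(400,445,0,50),80,200)];print('tip z min',np.round(np.percentile(q[:,2],[0,1,2,5]),1),len(q))"
python3 -m handwheel '[[[20,0,0],0],[[20,-4,0],0],[[20,-4,0],0],[[20,0,0],0],[[8,0,0],0],[[2,0,0],0],[[2,0,0],0],[[2,0,0],0],[[0,0,0],0],[[0,0,0],0]]' 255 30
python3 -c "
from h import *
show();lever()"
python3 -m handwheel '[[[1,0,0],0],[[1,0,0],0],[[1,0,0],0],[[0,0,0],0],[[0,0,0],0],[[0,0,0],0],[[0,0,0],0],[[0,0,0],0],[[0,0,0],0],[[0,0,0],0]]' 255 30
python3 -c "
from h import *
show();lever()"
```

```text
tip z min [149.7 155.4 156.7 159.1] 154
clock: 28.35
eef_pos: [419.2, 12.4, 47.3]
eef_rot: [0.011, 1.57, -0.042]
wrist_force: [0.9, -1.1, 2.0]
finger_gap: 0.2
t 28.35 pos [419.2  12.4  47.3] xax [ 0.001 -0.    -1.   ] yaw_y 1.517 F [ 0.9 -1.1  2. ] gap 0.2
lever n 103 slope ang 0.077 z@85 48.9 z@20 53.9 ymin 16.393974329797516
clock: 29.65
eef_pos: [419.0, 12.4, 44.0]
eef_rot: [3.026, 1.571, 2.972]
wrist_force: [0.1, 0.3, -0.5]
finger_gap: 0.2
t 29.65 pos [419.   12.4  44. ] xax [-0.  0. -1.] yaw_y 1.517 F [ 0.1  0.3 -0.5] gap 0.2
lever n 106 slope ang 0.037 z@85 48.2 z@20 50.6 ymin 21.066245665947008
```

```bash
python3 -m handwheel '[[[1,0,0],0],[[1,0,0],0],[[0.5,0,0],0],[[0.5,0,0],0],[[0,0,0],0],[[0,0,0],0],[[0,0,0],0],[[0,0,0],0],[[0,0,0],0],[[0,0,0],0]]' 255 30
python3 -c "
from h import *
show();lever()"
python3 -m handwheel '[[[0.5,0,0],0],[[0.5,0,0],0],[[0.5,0,0],0],[[0.5,0,0],0],[[0,0,0],0],[[0,0,0],0],[[0,0,0],0],[[0,0,0],0],[[0,0,0],0],[[0,0,0],0]]' 255 30
python3 -c "
from h import *
show();lever()"
```

```text
clock: 30.95
eef_pos: [419.0, 12.4, 41.1]
eef_rot: [0.936, 1.571, 0.883]
wrist_force: [0.1, -0.1, 0.4]
finger_gap: 0.3
t 30.95 pos [419.   12.4  41.1] xax [ 0.  0. -1.] yaw_y 1.517 F [ 0.1 -0.1  0.4] gap 0.3
lever n 109 slope ang -0.006 z@85 47.8 z@20 47.3 ymin 13.934027282169268
clock: 32.25
eef_pos: [419.0, 12.4, 39.0]
eef_rot: [2.664, 1.571, 2.61]
wrist_force: [0.0, -0.4, 2.0]
finger_gap: 0.4
t 32.25 pos [419.   12.4  39. ] xax [-0.  0. -1.] yaw_y 1.517 F [ 0.  -0.4  2. ] gap 0.4
lever n 110 slope ang -0.029 z@85 47.4 z@20 45.5 ymin 9.070232840524284
```

```bash
python3 -m handwheel '[[[0.5,0,0],0],[[0.5,0,0],0],[[0.5,0,0],0],[[0.5,0,0],0],[[0.5,0,0],0],[[0.5,0,0],0],[[0,0,0],0],[[0,0,0],0],[[0,0,0],0],[[0,0,0],0]]' 255 30
python3 -c "
from h import *
show();lever()"
```

```text
clock: 33.55
eef_pos: [419.1, 12.3, 36.4]
eef_rot: [-0.52, 1.57, -0.574]
wrist_force: [-3.4, -2.6, 9.4]
finger_gap: 0.4
t 33.55 pos [419.1  12.3  36.4] xax [ 0. -0. -1.] yaw_y 1.517 F [-3.4 -2.6  9.4] gap 0.4
lever n 109 slope ang -0.05 z@85 47.2 z@20 44.0 ymin 8.301607312932163
```

```bash
python3 -m handwheel '[[[0.7,0,0],0],[[0.7,0,0],0],[[0.6,0,0],0],[[0,0,0],0],[[0,0,0],0],[[-2,0,0],0],[[-20,0,0],0],[[-40,0,0],0],[[-40,0,0],0],[[-40,0,0],0]]' 255 30
python3 -c "
from h import *
show();lever()"
python3 -m handwheel '[[[-20,-50,20],0],[[0,-50,20],0],[[0,-50,0],0],[[0,-50,0],0],[[0,-50,0],0],[[0,-50,0],0],[[0,-20,0],0],[[0,0,0],0],[[0,0,0],0],[[0,0,0],0]]' 0 30
python3 - <<'E'
from h import *
show();lever()
for n in("top","scene"):
    c=cam(n);g=c["pixels"].max(-1)
    print(n,"post",rect(c,pts(c,(430,560,60,260),95,125)))
    m=pts(c,(440,700,-70,200),44,60)&(g<90)
    m=cv2.morphologyEx(m.astype(np.uint8),cv2.MORPH_CLOSE,np.ones((3,3)))
    k,l,st,ce=cv2.connectedComponentsWithStats(m)
    for i in range(1,k):
        if st[i,4]>60: print(" rim",rect(c,(l==i)&np.isfinite(c["W"][...,2])))
    for t,b in dict(hex=(540,680,-260,-160),block=(390,490,-245,-130),bush=(400,500,-360,-270),tee=(560,690,-420,-290)).items():
        print(t,rect(c,pts(c,b,44,60)))
    cv2.imwrite(f"pics/p6{n}.png",cv2.resize(c["pixels"][:,:,::-1],(800,600)))
E
```

```text
clock: 34.85
eef_pos: [418.7, 12.5, 177.2]
eef_rot: [2.402, 1.57, 2.348]
wrist_force: [0.3, 0.1, -0.2]
finger_gap: 0.3
t 34.85 pos [418.7  12.5 177.2] xax [-0.  0. -1.] yaw_y 1.517 F [ 0.3  0.1 -0.2] gap 0.3
lever n 95 slope ang -0.075 z@85 48.2 z@20 43.4 ymin 3.1585394829490383
clock: 36.15
eef_pos: [442.1, -308.2, 196.3]
eef_rot: [-0.232, 1.571, -0.284]
wrist_force: [0.0, -1.2, -0.4]
finger_gap: 93.2
t 36.15 pos [ 442.1 -308.2  196.3] xax [ 0. -0. -1.] yaw_y 1.5184 F [ 0.  -1.2 -0.4] gap 93.2
lever n 36 slope ang -0.086 z@85 47.7 z@20 42.1 ymin 4.290983491654629
top post (57, array([465.6, 150.5]), array([14.9, 15.3]), 56.4, 'mean', array([465.3, 150.2, 108.6]))
 rim (170, array([629.2, 110.5]), array([79.2, 74. ]), 41.5, 'mean', array([628.9, 111.6,  49.5]))
 rim (286, array([625.6,   5. ]), array([94.9, 91.7]), 87.0, 'mean', array([620.6,   6.6,  49.9]))
 rim (161, array([534.2, 114.1]), array([78.2, 72.3]), 86.4, 'mean', array([534.6, 115.9,  49.6]))
 rim (196, array([524.5,   9.7]), array([95.6, 60.8]), 87.3, 'mean', array([526.5,  13.4,  49.9]))
hex (508, array([ 590.1, -204.6
[... 600 characters left out ...]
ray([626.8,   9.1]), array([102.4,  90.5]), 86.2, 'mean', array([622.6,  12.1,  48. ]))
 rim (310, array([536.9, 119.2]), array([78.4, 81.5]), 58.0, 'mean', array([537.6, 119.8,  48.2]))
 rim (336, array([632.6, 114.7]), array([82.3, 78.8]), 57.7, 'mean', array([633.9, 115.7,  48.2]))
hex (313, array([ 589.9, -200.3]), array([58.9, 66.6]), 13.6, 'mean', array([ 590.2, -200.1,   48.3]))
block (344, array([ 437.2, -180.6]), array([81.1, 46.5]), 72.1, 'mean', array([ 437.8, -180.3,   48.3]))
bush (138, array([ 448.5, -306.2]), array([60.2, 59.5]), 18.3, 'mean', array([ 448.4, -304.8,   47.7]))
tee (289, array([ 619.6, -352.5]), array([76.2, 80.4]), 49.6, 'mean', array([ 613.8, -356.6,   47.7]))
```

View pics/p6top.png

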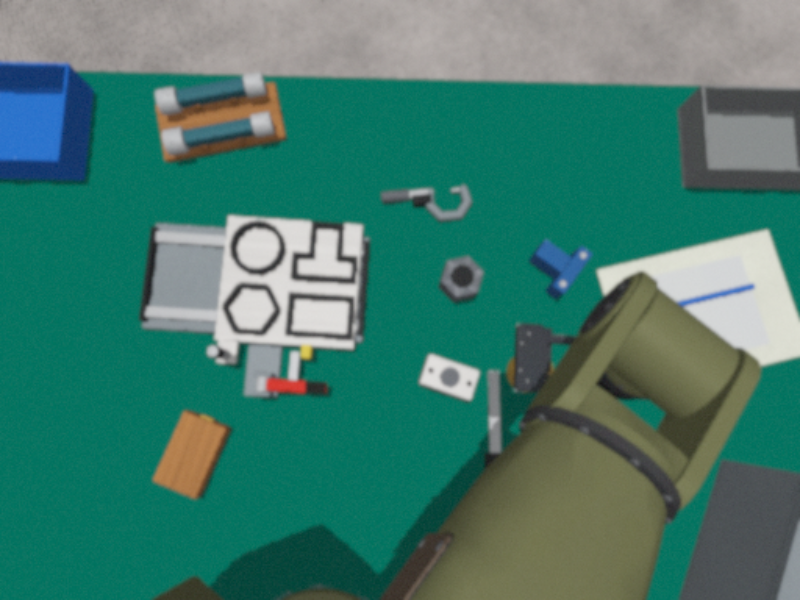

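```bash
cat > fit.py <<'E'
from h import *
from scipy.optimize import minimize
T=np.linspace(0,2*np.pi,49)[:-1]
circ=lambda r:np.c_[r*np.cos(T),r*np.sin(T)]
hexa=lambda f:np.c_[np.cos(np.pi/6+np.arange(6)*np.pi/3),np.sin(np.pi/6+np.arange(6)*np.pi/3)]*f/np.sqrt(3)
box=lambda x0,x1,y:np.array([[x0,-y],[x1,-y],[x1,y],[x0,y]],float)
def teep(o): return np.array([[-34-o,-40-o],[-12+o,-40-o],[-12+o,-15-o],[38+o,-15-o],[38+o,15+o],[-12+o,15+o],[-12+o,40+o],[-34-o,40+o]],float)
PART=dict(bushing=circ(31.25),block=box(-23,23,40),tee=teep(0),hexnut=hexa(58))
POCK=dict(bushing=(circ(41.25),circ(33.25)),block=(box(-33,33,50),box(-25,25,42)),tee=(teep(10),teep(2)),hexnut=(hexa(78),hexa(62)))
BIAS=dict(top=(0,2.1),scene=(0,-3.5))   # world = camera + bias
def proj(c,P):
    R=Ro.from_euler("xyz",c["orientation"]).as_matrix();q=(P-np.array(c["xyz"]))@R
    K=c["mtx"];return np.c_[K[0,0]*q[:,0]/-q[:,2]+K[0,2],K[1,1]*-q[:,1]/-q[:,2]+K[1,2]]
def sil(c,outer,inner,p,z0,z1,win):
    u0,v0,u1,v1=win;S=4;m=np.zeros(((v1-v0)*S,(u1-u0)*S),np.float32)
    ca,sa=np.cos(p[2]),np.sin(p[2]);R=np.array([[ca,-sa],[sa,ca]])
    def poly(o,z): 
        q=proj(c,np.c_[o@R.T+p[:2],np.full(len(o),z)]);return np.round(((q-[u0,v0]+.5)*S-.5)*16).astype(np.int32)
    for z in np.linspace(z0,z1,8):
        if inner is None: cv2.fillPoly(m,[poly(outer,z)],1,shift=4)
        else:
            t=np.zeros_like(m);cv2.fillPoly(t,[poly(outer,z)],1,shift=4);cv2.fillPoly(t,[poly(inner,z)],0,shift=4);m=np.maximum(m,t)
    return cv2.GaussianBlur(cv2.resize(m,(u1-u0,v1-v0),interpolation=cv2.INTER_AREA),(0,0),0.8)
def fit(c,obs,outer,inner,p0,z0,z1,yaw=True):
    r=np.abs(outer).max()*1.5
    w=proj(c,np.array([[p0[0]+a*r,p0[1]+b*r,z] for a in(-1,1) for b in(-1,1) for z in(z0,z1)]))
    u0,v0=np.maximum(np.floor(w.min(0)).astype(int),0);u1,v1=np.ceil(w.max(0)).astype(int);u1=min(u1,512);v1=min(v1,384)
    o=obs[v0:v1,u0:u1].astype(np.float32);o=o-o.mean()
    def f(p):
        q=p if yaw else [p[0],p[1],p0[2]]
        s=sil(c,outer,inner,q,z0,z1,(u0,v0,u1,v1));s=s-s.mean();return -(s*o).sum()/np.sqrt((s*s).sum()*(o*o).sum()+1e-9)
    x0=np.array(p0,float);sim=np.array([x0,x0+[5,0,0],x0+[0,5,0],x0+[0,0,.12]]) if yaw else np.array([x0[:2],x0[:2]+[5,0],x0[:2]+[0,5]])
    m=minimize(f,sim[0],method="Nelder-Mead",options=dict(initial_simplex=sim,xatol=.02,fatol=1e-5))
    return (m.x if yaw else np.r_[m.x,p0[2]]),-m.fun
def unb(p,n): return np.r_[p[0]+BIAS[n][0],p[1]+BIAS[n][1],p[2:]]
def pmask(c,n,name,p0):
    best=None
    for d in manip.cut_out(name,n):
        q=c["W"][d["region"]]
        if len(q)<20: continue
        e=np.hypot(*(np.nanmedian(q[:,:2],0)-p0[:2]))
        if e<40 and (best is None or e<best[0]): best=(e,d["region"])
    return None if best is None else cv2.GaussianBlur(best[1].astype(np.float32),(0,0),.5)
E
python3 - <<'E'
from fit import *
Y=-.05
pk=dict(bushing=(630,112,Y),tee=(623,7,Y),hexnut=(535,116,Y),block=(526,12,Y))
pt=dict(block=(437,-183.5,-.315),tee=(618,-355,.944),hexnut=(590,-202.5,.2),bushing=(448,-308,0))
for n in("top","scene"):
    c=cam(n);dark=1-np.clip((c["pixels"].max(-1).astype(np.float32)-30)/150,0,1)
    for k,p in pk.items():
        r,s=fit(c,dark,*POCK[k],p,36,50,k!="bushing");print(n,"pocket",k,np.round(unb(r,n),3),round(s,3))
    for k,p in pt.items():
        if k=="bushing" and n=="top": continue
        o=pmask(c,n,k,p)
        if o is None and k=="hexnut":
            o=(pts(c,(540,680,-270,-150),8,60)).astype(np.float32)
        if o is None: print(n,k,"missed");continue
        r,s=fit(c,o,PART[k],None,p,0,50,k!="bushing");print(n,"part",k,np.round(unb(r,n),3),round(s,3))
c=cam("scene");q=c['W'][pts(c,(370,520,-370,-240),150,230)];print('tip z',np.round(np.percentile(q[:,2],[0,1,2,5]),1))
show()
E
```

```text
top pocket bushing [ 6.30422e+02  1.12589e+02 -5.00000e-02] 0.589
top pocket tee [ 6.23855e+02  7.56900e+00 -3.40000e-02] 0.402
top pocket hexnut [ 5.34859e+02  1.17168e+02 -5.40000e-02] 0.52
top pocket block [ 5.25435e+02  1.19390e+01 -4.60000e-02] 0.313
top part block [ 4.38035e+02 -1.82962e+02 -3.03000e-01] 0.969
top part tee [ 618.178 -355.491    0.934] 0.987
top part hexnut [ 5.90321e+02 -2.03834e+02  2.55000e-01] 0.988
scene pocket bushing [ 6.32146e+02  1.10001e+02 -5.00000e-02] 0.504
scene pocket tee [ 6.25027e+02  5.29500e+00 -5.90000e-02] 0.516
scene pocket hexnut [ 5.35971e+02  1.15006e+02 -3.70000e-02] 0.444
scene pocket block [ 5.26832e+02  8.94300e+00 -5.60000e-02] 0.448
scene part block [ 4.37135e+02 -1.84614e+02 -3.17000e-01] 0.985
scene part tee [ 616.639 -356.177    0.936] 0.978
scene part hexnut [ 5.90590e+02 -2.04268e+02  2.17000e-01] 0.992
scene part bushing [ 448.07  -309.686    0.   ] 0.982
tip z [205.8 206.3 207.  207.8]
t 36.8 pos [ 441.7 -309.3  196. ] xax [-0.  0. -1.] yaw_y 1.5169 F [ 0.6 -0.4 -0.2] gap 94.3
```

```bash
python3 -m handwheel '[[[10,0,0],0.17],[[10,0,0],0.17],[[10,0,0],0.17],[[10,0,0],0.17],[[10,0,0],0.17],[[10,0,0],0.17],[[10,0,0],0.17],[[10,0,0],0.17],[[10,0,0],0.157],[[10,0,0],0]]' 0 30
python3 -c "
from h import *
show();go(447.7,-309,30,0)"
```

```text
clock: 38.05
eef_pos: [441.7, -309.4, 95.7]
eef_rot: [0.52, 1.571, -1.05]
wrist_force: [-0.4, 0.3, 0.5]
finger_gap: 93.8
t 38.05 pos [ 441.7 -309.4   95.7] xax [ 0. -0. -1.] yaw_y 0.001 F [-0.4  0.3  0.5] gap 93.8
spin 0.001 shift x 65.7 y 6.0 z -0.4
```

```bash
python3 -m handwheel '[[[10,6,0],0],[[14,0,0],0],[[14,0,0],0],[[14,0,0],0],[[14,0,0],0],[[0,0,0],0],[[5,0,0],0],[[0,0,0],0],[[0,0,0],0],[[0,0,0],0]]' 0 30
python3 - <<'E'
from h import *
show()
c=cam('scene');q=c['W'][pts(c,(370,540,-330,-290),5,120)];m=(q[:,0]>485);print('tip z far finger',np.round(np.percentile(q[m,2],[0,2,5,20,50]),1),m.sum())
cv2.imwrite('pics/p7.png',cv2.resize(c['pixels'][110:210,190:310,::-1],(720,600),interpolation=cv2.INTER_CUBIC))
E
```

```text
clock: 39.3
eef_pos: [447.8, -309.4, 25.3]
eef_rot: [0.83, 1.57, -0.741]
wrist_force: [-0.5, 0.4, -0.1]
finger_gap: 94.1
t 39.3 pos [ 447.8 -309.4   25.3] xax [ 0. -0. -1.] yaw_y 0.0 F [-0.5  0.4 -0.1] gap 94.1
tip z far finger [41.6 42.1 43.7 57.6 75.2] 104
```

View pics/p7.png

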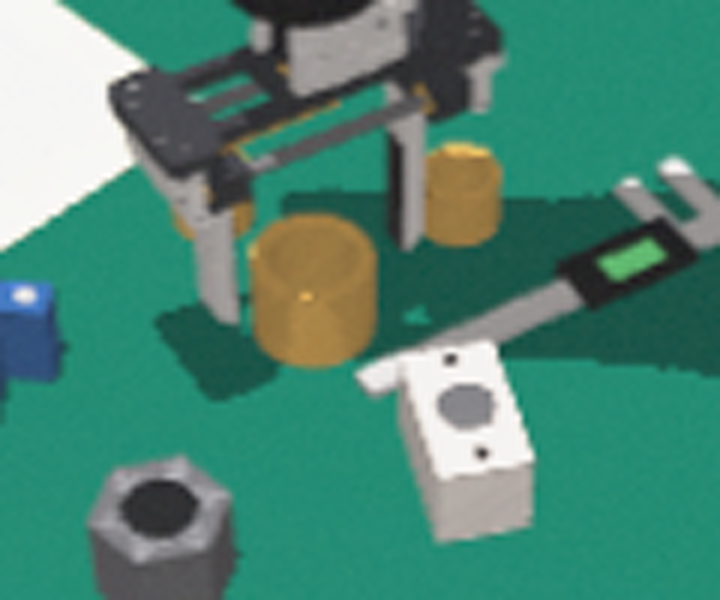

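```bash
python3 -m handwheel '[[[4,0,0],0],[[4,0,0],0],[[4,0,0],0],[[4,0,0],0],[[4,0,0],0],[[0,0,0],0],[[0,0,0],0],[[0,0,0],0],[[0,0,0],0],[[0,0,0],0]]' 0 30
python3 - <<'E'
from h import *
show()
c=cam('scene');q=c['W'][pts(c,(370,540,-330,-290),5,120)];m=(q[:,0]>485);print('tip z far finger',np.round(np.percentile(q[m,2],[0,2,5,20,50]),1),m.sum())
E
python3 -m handwheel '[[[0,0,0],0],[[0,0,0],0],[[0,0,0],0],[[0,0,0],0],[[0,0,0],0],[[0,0,0],0],[[0,0,0],0],[[0,0,0],0],[[0,0,0],0],[[0,0,0],0]]' 255 40
python3 - <<'E'
from h import *
show()
c=cam('scene')
cv2.imwrite('pics/p8.png',cv2.resize(c['pixels'][110:210,190:310,::-1],(720,600),interpolation=cv2.INTER_CUBIC))
E
```

```text
clock: 40.6
eef_pos: [447.8, -309.3, 5.1]
eef_rot: [0.69, 1.571, -0.881]
wrist_force: [-0.7, -0.0, -0.2]
finger_gap: 94.0
t 40.6 pos [ 447.8 -309.3    5.1] xax [ 0. -0. -1.] yaw_y 0.0001 F [-0.7 -0.  -0.2] gap 94.0
tip z far finger [13.4 18.8 23.5 36.  60.1] 114
clock: 41.9
eef_pos: [447.7, -309.3, 5.0]
eef_rot: [-1.851, 1.571, 2.862]
wrist_force: [-0.6, 0.0, 0.6]
finger_gap: 62.4
t 41.9 pos [ 447.7 -309.3    5. ] xax [-0.  0. -1.] yaw_y 0.0 F [-0.6  0.   0.6] gap 62.4
```

View pics/p8.png

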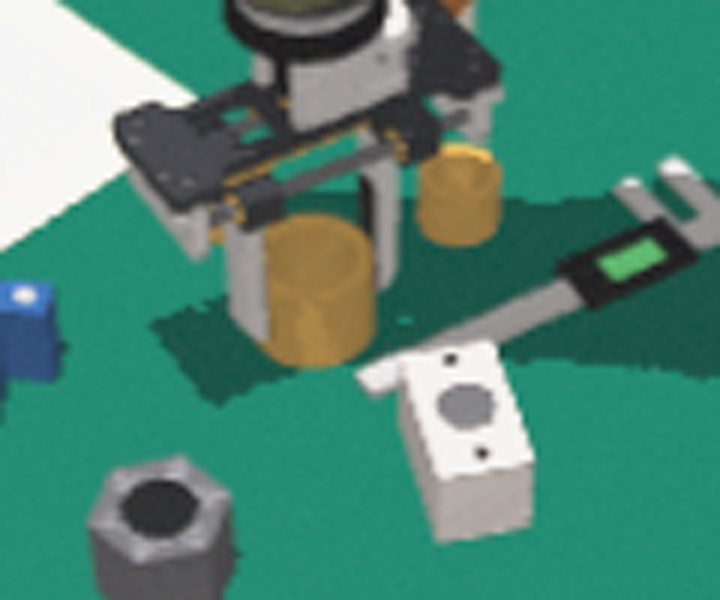

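```bash
python3 -m handwheel '[[[-10,0,0],0],[[-25,0,0],0],[[-40,0,0],0],[[-40,0,0],0.05],[[0,20,-50],0],[[0,20,-50],0],[[0,20,-50],0],[[0,20,-50],0],[[0,20,-50],0],[[0,20,-50],0]]' 255 40
python3 -c "
from h import *
show();go(631,111.6,65,-.05)"
```

```text
clock: 43.2
eef_pos: [583.0, -13.9, 120.5]
eef_rot: [1.753, 1.571, 0.132]
wrist_force: [0.2, -0.2, -3.9]
finger_gap: 62.0
t 43.2 pos [583.  -13.9 120.5] xax [ 0.  0. -1.] yaw_y -0.0499 F [ 0.2 -0.2 -3.9] gap 62.0
spin 0.000 shift x 55.5 y 41.7 z -127.7
```

```bash
python3 -m handwheel '[[[0,14,-42.5],0],[[0,14,-42.5],0],[[0,13.7,-42.7],0],[[20,0,0],0],[[20,0,0],0],[[10,0,0],0],[[7,0,0],0],[[0,0,0],0],[[0,0,0],0],[[0,0,0],0]]' 255 40
python3 - <<'E'
from fit import *
show()
for n in("top","scene"):
    c=cam(n);dark=1-np.clip((c["pixels"].max(-1).astype(np.float32)-30)/150,0,1)
    o=pmask(c,n,"bushing",(631,111,0))
    if o is not None:
        r,s=fit(c,o,PART["bushing"],None,(631,111.6,0),53,103,False);print(n,np.round(unb(r,n),2),round(s,3),o.sum())
    if n=="scene":cv2.imwrite('pics/p9.png',cv2.resize(c['pixels'][220:340,210:354,::-1],(720,600),interpolation=cv2.INTER_CUBIC))
E
```

```text
clock: 44.45
eef_pos: [630.8, 109.7, 63.6]
eef_rot: [1.744, 1.57, 0.123]
wrist_force: [0.3, -0.1, -4.8]
finger_gap: 61.9
t 44.45 pos [630.8 109.7  63.6] xax [ 0.001  0.    -1.   ] yaw_y -0.0501 F [ 0.3 -0.1 -4.8] gap 61.9
top [629.31  82.86   0.  ] 0.554 243.00002
scene [627.41 109.01   0.  ] 0.776 511.00003
```

View pics/p9.png

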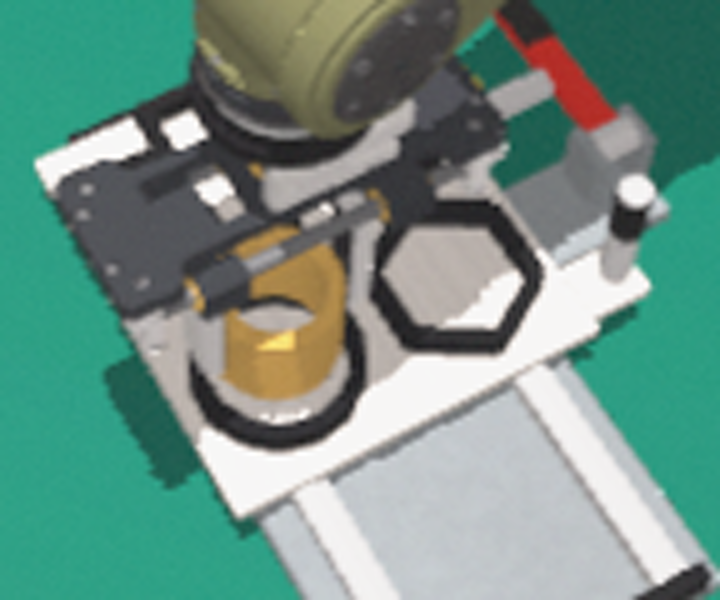

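```bash
python3 -m handwheel '[[[0,0.1,-1.9],0],[[3,0,0],0],[[3,0,0],0],[[3,0,0],0],[[2,0,0],0],[[2,0,0],0],[[0,0,0],0],[[0,0,0],0],[[0,0,0],0],[[0,0,0],0]]' 255 40
python3 -c "
from h import *
show()"
```

```text
clock: 45.9
eef_pos: [630.8, 111.7, 50.0]
eef_rot: [2.459, 1.571, 0.838]
wrist_force: [3.0, 3.2, -5.1]
finger_gap: 62.1
t 45.9 pos [630.8 111.7  50. ] xax [ 0.  0. -1.] yaw_y -0.05 F [ 3.   3.2 -5.1] gap 62.1
```

```bash
python3 -m handwheel '[[[0,0.6,-0.6],0],[[2,0,0],0],[[2,0,0],0],[[2,0,0],0],[[1,0,0],0],[[1,0,0],0],[[1,0,0],0],[[0,0,0],0],[[0,0,0],0],[[0,0,0],0]]' 255 40
python3 -c "
from h import *
show()"
```

```text
clock: 47.15
eef_pos: [631.4, 112.2, 41.1]
eef_rot: [1.529, 1.571, -0.092]
wrist_force: [0.2, -0.8, -4.1]
finger_gap: 62.2
t 47.15 pos [631.4 112.2  41.1] xax [ 0. -0. -1.] yaw_y -0.05 F [ 0.2 -0.8 -4.1] gap 62.2
```

```bash
python3 -m handwheel '[[[0.7,0,0],0],[[0.7,0,0],0],[[0,0,0],0],[[0,0,0],0],[[0,0,0],0],[[0,0,0],0],[[0,0,0],0],[[0,0,0],0],[[0,0,0],0],[[0,0,0],0]]' 255 40
python3 -c "
from h import *
show()"
python3 -m handwheel '[[[0,0,0],0],[[0,0,0],0],[[0,0,0],0],[[0,0,0],0],[[-20,0,0],0],[[-40,0,0],0],[[-40,0,0],0],[[0,-20,55],0],[[0,-20,55],0],[[0,-20,55],0]]' 45 40
python3 -c "
from h import *
show()
for n in ('top','scene'):
  c=cam(n);print(n,rect(c,pts(c,(590,680,70,150),72,100)))
go(590.5,-204,80,0.236)"
```

```text
clock: 48.4
eef_pos: [631.5, 112.2, 41.0]
eef_rot: [1.642, 1.57, 0.021]
wrist_force: [-7.3, -1.2, 9.8]
finger_gap: 62.1
t 48.4 pos [631.5 112.2  41. ] xax [ 0.  0. -1.] yaw_y -0.05 F [-7.3 -1.2  9.8] gap 62.1
clock: 49.65
eef_pos: [562.6, -51.1, 141.3]
eef_rot: [1.438, 1.569, -0.182]
wrist_force: [0.7, -0.5, 0.2]
finger_gap: 77.4
t 49.65 pos [562.6 -51.1 141.3] xax [ 0.002 -0.    -1.   ] yaw_y -0.0496 F [ 0.7 -0.5  0.2] gap 77.4
top (246, array([633. , 115.5]), array([49.5, 61.9]), 77.2, 'mean', array([633.6, 118.1,  84.3]))
scene (370, array([631.2, 114.1]), array([62.5, 60.2]), 14.7, 'mean', array([633.2, 115.4,  82.4]))
spin -0.290 shift x 61.4 y -7.4 z 152.8
```

```bash
python3 -m handwheel '[[[0,0,0],-0.145],[[0,0,0],-0.145],[[0,-1.8,38.2],0],[[10,-1.8,38.2],0],[[20,-1.8,38.2],0],[[30,-1.8,38.2],0],[[0,0,0],0],[[0,0,0],0],[[0,0,0],0],[[0,0,0],0]]' 0 40
python3 - <<'E'
from fit import *
show()
c=cam("scene");n="scene"
o=pts(c,(540,680,-270,-150),8,60).astype(np.float32)
print(rect(c,pts(c,(540,680,-260,-160),44,60)))
go(590.5,-204,5,0.236)
E
```

```text
clock: 51.0
eef_pos: [593.0, -199.0, 80.7]
eef_rot: [0.95, 1.569, -0.38]
wrist_force: [-0.5, -1.3, -0.6]
finger_gap: 93.8
t 51.0 pos [ 593.  -199.    80.7] xax [ 0.001 -0.    -1.   ] yaw_y 0.241 F [-0.5 -1.3 -0.6] gap 93.8
(318, array([ 590.3, -200.5]), array([64.3, 58.6]), 41.3, 'mean', array([ 590.4, -200.1,   48.3]))
spin 0.005 shift x 75.4 y -3.4 z 4.2
```

```bash
python3 -m handwheel '[[[0,-3.4,4.2],0.005],[[15,0,0],0],[[15,0,0],0],[[15,0,0],0],[[15,0,0],0],[[10,0,0],0],[[5,0,0],0],[[0,0,0],0],[[0,0,0],0],[[0,0,0],0]]' 0 40
python3 -c "
from h import *
show()"
python3 -m handwheel '[[[0,0,0],0],[[0,0,0],0],[[0,0,0],0],[[0,0,0],0],[[0,0,0],0],[[0,0,0],0],[[0,0,0],0],[[0,0,0],0],[[0,0,0],0],[[0,0,0],0]]' 255 40
python3 -c "
from h import *
show();go(535.4,116,120,-.05)"
```

```text
clock: 52.3
eef_pos: [590.5, -204.7, 5.1]
eef_rot: [0.916, 1.57, -0.42]
wrist_force: [-1.1, 0.2, 0.1]
finger_gap: 94.5
t 52.3 pos [ 590.5 -204.7    5.1] xax [ 0.001 -0.    -1.   ] yaw_y 0.235 F [-1.1  0.2  0.1] gap 94.5
clock: 53.55
eef_pos: [590.3, -204.6, 4.7]
eef_rot: [-1.007, 1.571, -2.343]
wrist_force: [0.2, 0.6, 0.8]
finger_gap: 57.6
t 53.55 pos [ 590.3 -204.6    4.7] xax [-0. -0. -1.] yaw_y 0.235 F [0.2 0.6 0.8] gap 57.6
spin 0.285 shift x -115.3 y -70.8 z -317.5
```

```bash
python3 -m handwheel '[[[-10,0,0],0],[[-25,0,0],0],[[-40,0,0],0.14],[[-40,0,0],0.145],[[0,-11.8,-52.9],0],[[0,-11.8,-52.9],0],[[0,-11.8,-52.9],0],[[0,-11.8,-52.9],0],[[0,-11.8,-52.9],0],[[0,-11.8,-52.9],0]]' 255 40
python3 -c "
from h import *
show();go(535.6,116.5,60,-.05)"
```

```text
clock: 54.8
eef_pos: [534.8, 117.6, 120.1]
eef_rot: [1.714, 1.571, 0.093]
wrist_force: [0.3, -0.1, -4.4]
finger_gap: 57.8
t 54.8 pos [534.8 117.6 120.1] xax [ 0.  0. -1.] yaw_y -0.0501 F [ 0.3 -0.1 -4.4] gap 57.8
spin -0.000 shift x 60.1 y 0.9 z 1.0
```

```bash
python3 -m handwheel '[[[15,1.1,1.0],0],[[20,0,0],0],[[20,0,0],0],[[5,0,0],0],[[3,0,0],0],[[3,0,0],0],[[3,0,0],0],[[0,0,0],0],[[0,0,0],0],[[0,0,0],0]]' 255 40
python3 -c "
from h import *
show()"
```

```text
clock: 56.05
eef_pos: [536.5, 114.9, 50.8]
eef_rot: [1.772, 1.571, 0.151]
wrist_force: [0.4, -0.0, -5.2]
finger_gap: 57.9
t 56.05 pos [536.5 114.9  50.8] xax [ 0.  0. -1.] yaw_y -0.05 F [ 0.4 -0.  -5.2] gap 57.9
```

```bash
python3 -m handwheel '[[[0,-0.3,-0.7],0],[[2,0,0],0],[[2,0,0],0],[[2,0,0],0],[[2,0,0],0],[[1,0,0],0],[[1,0,0],0],[[0.5,0,0],0],[[0,0,0],0],[[0,0,0],0]]' 255 40
python3 -c "
from h import *
show()"
```

```text
clock: 57.3
eef_pos: [536.2, 115.6, 40.6]
eef_rot: [1.548, 1.571, -0.073]
wrist_force: [-5.6, -0.5, 6.3]
finger_gap: 58.1
t 57.3 pos [536.2 115.6  40.6] xax [ 0. -0. -1.] yaw_y -0.05 F [-5.6 -0.5  6.3] gap 58.1
```

```bash
python3 -m handwheel '[[[0,0,0],0],[[0,0,0],0],[[0,0,0],0],[[0,0,0],0],[[-20,0,0],0],[[-40,0,0],0],[[-40,0,0],0],[[0,-25,55],0],[[0,-25,55],0],[[0,-25,55],0]]' 50 40
python3 - <<'E'
from fit import *
show()
for n in ('top','scene'):
  c=cam(n);print(n,rect(c,pts(c,(490,580,70,160),72,100)))
  r=rect(c,pts(c,(390,490,-245,-130),44,60));print("block",r)
  o=pmask(c,n,"block",(437.5,-184,0))
  if o is not None:
    r,s=fit(c,o,PART["block"],None,(437.5,-184,-.31),0,50);print(n,np.round(unb(r,n),2),round(s,3))
go(437.6,-183.8,75,-.31)
E
```

```text
clock: 58.55
eef_pos: [452.0, -46.8, 140.3]
eef_rot: [1.347, 1.57, -0.273]
wrist_force: [-0.4, -0.7, 0.8]
finger_gap: 75.5
t 58.55 pos [452.  -46.8 140.3] xax [ 0.001 -0.    -1.   ] yaw_y -0.0494 F [-0.4 -0.7  0.8] gap 75.5
top (603, array([536.8, 115.1]), array([58.6, 64.9]), 56.2, 'mean', array([536. , 114.1,  85.8]))
block (677, array([ 437.2, -185.8]), array([79.5, 46.3]), 71.9, 'mean', array([ 436.8, -185.5,   50.6]))
top [ 4.3714e+02 -1.8299e+02 -3.1000e-01] 0.988
scene (551, array([536.3, 118.7]), array([67. , 57.9]), 26.5, 'mean', array([538.5, 120.8,  84. ]))
block (233, array([ 439.9, -183.1]), array([82. , 39.2]), 72.9, 'mean', array([ 445.2, -179.1,   48.3]))
scene [ 4.4123e+02 -1.8672e+02 -4.1000e-01] 0.841
spin 0.258 shift x 65.5 y 27.2 z 135.9
```

```bash
python3 -m handwheel '[[[0,0,0],0.13],[[0,0,0],0.128],[[10,9,45.3],0],[[15,9,45.3],0],[[15,9,45.3],0],[[15,0,0],0],[[0,0,0],0],[[0,0,0],0],[[0,0,0],0],[[0,0,0],0]]' 0 40
python3 -c "
from h import *
show();go(437.3,-184,4.8,-.31)"
```

```text
clock: 60.0
eef_pos: [437.9, -182.8, 85.6]
eef_rot: [1.467, 1.57, -0.412]
wrist_force: [-0.5, -0.0, 0.9]
finger_gap: 94.3
t 60.0 pos [ 437.9 -182.8   85.6] xax [ 0.001 -0.    -1.   ] yaw_y -0.3073 F [-0.5 -0.   0.9] gap 94.3
spin 0.003 shift x 80.8 y -0.2 z 1.3
```

```bash
python3 -m handwheel '[[[10,-0.2,1.3],0.003],[[15,0,0],0],[[15,0,0],0],[[15,0,0],0],[[15,0,0],0],[[7,0,0],0],[[4,0,0],0],[[0,0,0],0],[[0,0,0],0],[[0,0,0],0]]' 0 40
python3 -m handwheel '[[[0,0,0],0],[[0,0,0],0],[[0,0,0],0],[[0,0,0],0],[[0,0,0],0],[[0,0,0],0],[[0,0,0],0],[[0,0,0],0],[[0,0,0],0],[[0,0,0],0]]' 255 40
python3 -c "
from h import *
show();go(526.6,11.5,120,-.05)"
```

```text
clock: 61.25
eef_pos: [437.2, -184.4, 4.5]
eef_rot: [1.398, 1.57, -0.483]
wrist_force: [-0.3, -0.8, 0.3]
finger_gap: 93.5
clock: 62.5
eef_pos: [437.0, -184.3, 4.1]
eef_rot: [-1.567, 1.571, 2.834]
wrist_force: [-0.2, 0.4, 0.1]
finger_gap: 45.6
t 62.5 pos [ 437.  -184.3    4.1] xax [-0.  0. -1.] yaw_y -0.311 F [-0.2  0.4  0.1] gap 45.6
spin -0.261 shift x -115.9 y 79.7 z -200.1
```

```bash
python3 -m handwheel '[[[-10,0,0],0],[[-25,0,0],0],[[-40,0,0],-0.13],[[-40,0,0],-0.131],[[0,20,-50],0],[[0,20,-50],0],[[0,20,-50],0],[[0,20,-50],0],[[0,0,0],0],[[0,0,0],0]]' 255 40
python3 -c "
from h import *
show();go(526.6,11.2,51,-.047)"
```

```text
clock: 63.75
eef_pos: [526.5, 11.2, 119.2]
eef_rot: [-1.257, 1.57, -2.877]
wrist_force: [-0.0, -1.1, -3.4]
finger_gap: 45.7
t 63.75 pos [526.5  11.2 119.2] xax [-0.001 -0.    -1.   ] yaw_y -0.0496 F [-0.  -1.1 -3.4] gap 45.7
spin -0.003 shift x 68.2 y 0.1 z -0.0
```

```bash
python3 -m handwheel '[[[20,0.1,0],-0.002],[[20,0,0],0],[[13,0,0],0],[[5,0,0],0],[[3,0,0],0],[[3,0,0],0],[[3,0,0],0],[[2,0,0],0],[[0,0,0],0],[[0,0,0],0]]' 255 40
python3 -c "
from h import *
show()"
```

```text
clock: 65.0
eef_pos: [527.1, 11.5, 50.3]
eef_rot: [1.55, 1.571, -0.068]
wrist_force: [-0.3, 0.4, -4.0]
finger_gap: 45.7
t 65.0 pos [527.1  11.5  50.3] xax [ 0. -0. -1.] yaw_y -0.0479 F [-0.3  0.4 -4. ] gap 45.7
```

Free descent below the rim top (underside at about 46 mm); on to the floor.

```bash
python3 -m handwheel '[[[2,0,0],0],[[2,0,0],0],[[2,0,0],0],[[2,0,0],0],[[1,0,0],0],[[1,0,0],0],[[0.5,0,0],0],[[0,0,0],0],[[0,0,0],0],[[0,0,0],0]]' 255 40
python3 -c "
from h import *
show()"
```

```text
clock: 66.25
eef_pos: [527.0, 11.4, 40.1]
eef_rot: [1.359, 1.571, -0.26]
wrist_force: [-4.9, 0.4, 5.3]
finger_gap: 46.0
t 66.25 pos [527.   11.4  40.1] xax [ 0. -0. -1.] yaw_y -0.048 F [-4.9  0.4  5.3] gap 46.0
```

```bash
python3 -m handwheel '[[[0,0,0],0],[[0,0,0],0],[[0,0,0],0],[[0,0,0],0],[[-20,0,0],0],[[-40,0,0],0],[[-40,0,0],0],[[0,0,50],0.1],[[0,0,50],0.1],[[0,0,50],0.1]]' 87 40
python3 - <<'E'
from fit import *
show()
for n in ('top','scene'):
  c=cam(n);print("block z",rect(c,pts(c,(480,580,-40,60),72,100)))
  print("tee",rect(c,pts(c,(560,690,-420,-290),44,60)))
  o=pmask(c,n,"tee",(617,-355,0))
  if o is not None:
    r,s=fit(c,o,PART["tee"],None,(617,-355,.935),0,50);print(n,np.round(unb(r,n),3),round(s,3))
go(619.2,-353.4,90,-.636)
E
```

```text
clock: 67.5
eef_pos: [504.7, -137.9, 139.7]
eef_rot: [1.591, 1.57, -0.331]
wrist_force: [0.8, -0.9, -0.6]
finger_gap: 61.7
t 67.5 pos [ 504.7 -137.9  139.7] xax [ 0. -0. -1.] yaw_y -0.3509 F [ 0.8 -0.9 -0.6] gap 61.7
block z (732, array([527.5,   9.8]), array([80.3, 46.3]), 87.0, 'mean', array([526.6,   9.3,  85.9]))
tee (566, array([ 618.5, -355.5]), array([72.1, 79.4]), 54.2, 'mean', array([ 613.3, -361.5,   50.6]))
top [ 618.102 -355.395    0.928] 0.974
block z (583, array([527.7,  13.8]), array([82.4, 46.5]), 87.6, 'mean', array([529.6,  17.2,  83.4]))
tee (281, array([ 617.9, -351. ]), array([76.4, 78.9]), 55.5, 'mean', array([ 614.2, -357. ,   47.9]))
scene [ 617.667 -357.373    0.944] 0.976
spin 0.287 shift x 49.6 y 220.6 z 106.3
```

```bash
python3 -m handwheel '[[[0,0,0],0.144],[[0,0,0],0.143],[[10,44.1,21.3],0],[[10,44.1,21.3],0],[[10,44.1,21.3],0],[[10,44.1,21.3],0],[[10,44.1,21.3],0],[[0,0,0],0],[[0,0,0],0],[[0,0,0],0]]' 0 40
python3 -c "
from h import *
show();go(619.4,-353.6,4.8,-.636)"
```

```text
clock: 68.95
eef_pos: [619.7, -351.6, 90.7]
eef_rot: [1.723, 1.57, -0.481]
wrist_force: [0.5, -1.2, 1.1]
finger_gap: 94.1
t 68.95 pos [ 619.7 -351.6   90.7] xax [ 0.001 -0.    -1.   ] yaw_y -0.6333 F [ 0.5 -1.2  1.1] gap 94.1
spin 0.003 shift x 85.9 y 0.9 z 1.8
```

```bash
python3 -m handwheel '[[[10,0.9,1.8],0.003],[[15,0,0],0],[[15,0,0],0],[[15,0,0],0],[[15,0,0],0],[[10,0,0],0],[[6,0,0],0],[[0,0,0],0],[[0,0,0],0],[[0,0,0],0]]' 0 40
python3 -c "
from h import *
show()"
python3 -m handwheel '[[[0,0,0],0],[[0,0,0],0],[[0,0,0],0],[[0,0,0],0],[[0,0,0],0],[[0,0,0],0],[[0,0,0],0],[[0,0,0],0],[[0,0,0],0],[[0,0,0],0]]' 255 40
python3 - <<'E'
from fit import *
show()
n="scene";c=cam(n);print("tee",rect(c,pts(c,(560,690,-420,-290),44,60)))
cv2.imwrite('pics/p10.png',cv2.resize(c['pixels'][100:220,120:264,::-1],(720,600),interpolation=cv2.INTER_CUBIC))
E
```

```text
clock: 70.2
eef_pos: [619.2, -355.1, 4.2]
eef_rot: [1.635, 1.57, -0.574]
wrist_force: [0.1, 0.2, -0.3]
finger_gap: 94.1
t 70.2 pos [ 619.2 -355.1    4.2] xax [ 0.001 -0.    -1.   ] yaw_y -0.638 F [ 0.1  0.2 -0.3] gap 94.1
clock: 71.45
eef_pos: [619.0, -354.9, 3.6]
eef_rot: [-2.565, 1.571, 1.509]
wrist_force: [0.9, -0.6, -0.4]
finger_gap: 29.8
t 71.45 pos [ 619.  -354.9    3.6] xax [ 0.  0. -1.] yaw_y -0.638 F [ 0.9 -0.6 -0.4] gap 29.8
tee (260, array([ 617.3, -351. ]), array([75.3, 77.3]), 53.5, 'mean', array([ 615.5, -350.1,   48.4]))
```

View pics/p10.png

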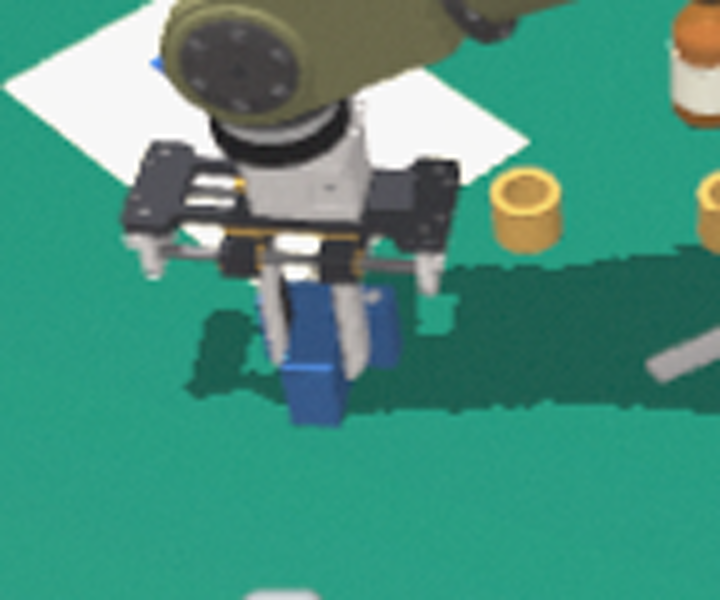

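```bash
python3 -m handwheel '[[[-10,0,0],0],[[-25,0,0],0],[[-40,0,0],0],[[-40,0,0],0.164],[[0,0,0],0.164],[[0,0,0],0.164],[[0,0,0],0.164],[[0,0,0],0.164],[[0,0,0],0.162],[[0,0,0],0]]' 255 40
python3 -c "
from h import *
show();go(626.7,6.6,115,1.524)"
```

```text
clock: 72.75
eef_pos: [618.8, -354.9, 118.8]
eef_rot: [-0.443, 1.57, 2.65]
wrist_force: [-0.2, -0.2, -3.3]
finger_gap: 29.8
t 72.75 pos [ 618.8 -354.9  118.8] xax [-0.  0. -1.] yaw_y -1.619 F [-0.2 -0.2 -3.3] gap 29.8
spin -0.001 shift x 3.8 y -361.5 z 9.0
```

```bash
python3 -m handwheel '[[[0,-45.2,1.1],0],[[0,-45.2,1.1],0],[[0,-45.2,1.1],0],[[0,-45.2,1.1],0],[[0,-45.2,1.1],0],[[0,-45.2,1.1],0],[[0,-45.2,1.1],0],[[0,-45.1,1.3],0],[[0,0,0],0],[[0,0,0],0]]' 255 40
python3 - <<'E'
from fit import *
show();go(626.7,6.6,50,1.524)
for n in ("top","scene"):
    c=cam(n);print(n,"tee held",rect(c,pts(c,(560,700,-60,70),150,175)))
    o=pmask(c,n,"tee",(625,7,0))
    if o is not None:
        r,s=fit(c,o,PART["tee"],None,(625,7,-.047),115,165);print(np.round(unb(r,n),3),round(s,3))
E
```

```text
clock: 74.0
eef_pos: [627.7, 6.1, 118.8]
eef_rot: [1.811, 1.571, -1.377]
wrist_force: [0.2, -1.3, -3.8]
finger_gap: 29.9
t 74.0 pos [627.7   6.1 118.8] xax [ 0. -0. -1.] yaw_y -1.6175 F [ 0.2 -1.3 -3.8] gap 29.9
spin 0.000 shift x 68.8 y -0.4 z 1.1
top tee held (36, array([600.9, -30.6]), array([ 5.6, 21.2]), 87.6, 'mean', array([600. , -31.1, 162.7]))
scene tee held (220, array([636.6,  26.7]), array([37.5, 84.2]), 37.5, 'mean', array([646.6,  14.2, 161.1]))
[ 6.28174e+02  8.07900e+00 -1.48000e-01] 0.653
```

```bash
python3 -m handwheel '[[[20,-0.4,1.1],0],[[20,0,0],0],[[12,0,0],0],[[5,0,0],0],[[3,0,0],0],[[3,0,0],0],[[3,0,0],0],[[2,0,0],0],[[0,0,0],0],[[0,0,0],0]]' 255 40
python3 -c "
from h import *
show()"
```

```text
clock: 75.45
eef_pos: [626.7, 7.0, 50.8]
eef_rot: [-3.054, 1.571, 0.038]
wrist_force: [-0.1, 0.2, -3.5]
finger_gap: 29.7
t 75.45 pos [626.7   7.   50.8] xax [ 0.  0. -1.] yaw_y -1.62 F [-0.1  0.2 -3.5] gap 29.7
```

```bash
python3 -m handwheel '[[[2,0,0],0],[[2,0,0],0],[[2,0,0],0],[[2,0,0],0],[[1,0,0],0],[[1,0,0],0],[[1,0,0],0],[[0.5,0,0],0],[[0,0,0],0],[[0,0,0],0]]' 255 40
python3 -c "
from h import *
show()"
```

```text
clock: 76.7
eef_pos: [626.7, 7.0, 39.6]
eef_rot: [-3.095, 1.57, -0.002]
wrist_force: [-4.8, -0.3, 4.6]
finger_gap: 29.5
t 76.7 pos [626.7   7.   39.6] xax [ 0. -0. -1.] yaw_y -1.62 F [-4.8 -0.3  4.6] gap 29.5
```

```bash
python3 -m handwheel '[[[0,0,0],0],[[0,0,0],0],[[0,0,0],0],[[0,0,0],0],[[-20,0,0],0],[[-40,0,0],0],[[-40,0,0],-0.15],[[0,0,0],-0.17],[[0,0,0],-0.17],[[0,0,0],-0.17]]' 130 40
python3 -m handwheel '[[[0,0,0],-0.17],[[0,0,0],-0.17],[[0,0,0],-0.17],[[0,0,0],-0.17],[[0,0,0],-0.17],[[0,0,0],-0.063],[[0,-50,0],0],[[0,-50,0],0],[[0,-50,0],0],[[0,-50,0],0]]' 0 20
python3 - <<'E'
from fit import *
show();lever()
for n in("top","scene"):
    c=cam(n)
    for k,b in dict(bush=(585,680,65,160),hexn=(490,580,70,160),block=(480,570,-40,60),tee=(580,680,-45,55)).items(): print(n,k,rect(c,pts(c,b,70,100)))
    p=c["pixels"].astype(int);W=c["W"]
    b=(p[...,0]>100)&(p[...,1]<60)&(p[...,2]<70)&pts(c,(395,450,-40,140),30,130);print("red",rect(c,b)) if b.sum()>5 else 0
    if n=="top": cv2.imwrite("pics/p11.png",cv2.resize(c["pixels"][100:270,80:290,::-1],(741,600),interpolation=cv2.INTER_CUBIC))
go(419,12,60,-.047)
E
```

```text
clock: 77.95
eef_pos: [626.9, 7.0, 140.9]
eef_rot: [2.458, 1.569, -0.067]
wrist_force: [0.4, 0.2, 0.5]
finger_gap: 46.1
clock: 79.2
eef_pos: [425.6, 16.5, 140.4]
eef_rot: [1.558, 1.569, -0.06]
wrist_force: [0.2, 0.3, 1.9]
finger_gap: 93.7
t 79.2 pos [425.6  16.5 140.4] xax [ 0.002 -0.    -1.   ] yaw_y -0.047 F [0.2 0.3 1.9] gap 93.7
lever n 32 slope ang -0.215 z@85 56.6 z@20 42.4 ymin 1.469473367664989
top bush (353, array([630.9, 109.7]), array([61.5, 60.1]), 89.9, 'mean', array([630.7, 109. ,  83.9]))
top hexn (582, array([536.7, 117.8]), array([60. , 58.3]), 85.3, 'mean', array([536. , 115.2,  85.9]))
top block (338, array([527.4,   9.2]), array([78.8, 45.9]), 86.6, 'mean', array([531. ,  -7.2,  85.9]))
top tee (654, array([626.8,   6. ]), array([79.7, 72.8]), 87.2, 'mean', array([616.5,   5.9,  85.3]))
scene bush (386, array([632.4, 113.7]), array([61.4, 61.1]), 22.4, 'mean', array([633. , 115.3,  81.8]))
scene hexn (562, array([536.4, 118.3]), array([66.2, 58.8]), 27.8, 'mean', array([538.8, 121.1,  83.6]))
scene block (587, array([527.3,  13.5]), array([82.4, 47.4]), 87.5, 'mean', array([529.7,  17. ,  83.4]))
scene tee (589, array([627.1,  10.5]), array([80.1, 72.6]), 87.5, 'mean', array([620.8,  13.4,  82.9]))
red (45, array([421.4,  41.4]), array([74.6, 16.3]), 87.9, 'mean', array([424.7,  38.1,  44.1]))
spin 0.000 shift x 80.8 y -7.0 z 4.8
```

View pics/p11.png

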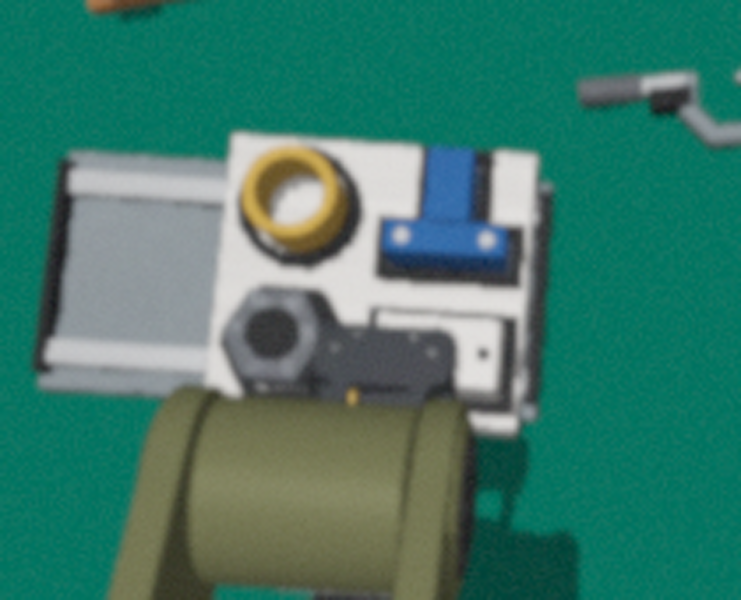

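```bash
python3 -m handwheel '[[[0,-7,4.8],0],[[0,0,0],0],[[0,0,0],0],[[20,0,0],0],[[20,0,0],0],[[20,0,0],0],[[20,0,0],0],[[0,0,0],0],[[0,0,0],0],[[0,0,0],0]]' 119 20
python3 -c "
from h import *
show()"
python3 -m handwheel '[[[5,0,0],0],[[5,0,0],0],[[5,0,0],0],[[5,0,0],0],[[5,0,0],0],[[5,0,0],0],[[5,0,0],0],[[3,0,0],0],[[0,0,0],0],[[0,0,0],0]]' 119 20
python3 -c "
from h import *
show()"
```

```text
clock: 80.6
eef_pos: [420.1, 11.9, 59.9]
eef_rot: [1.555, 1.57, -0.063]
wrist_force: [0.0, -0.1, 1.3]
finger_gap: 50.4
t 80.6 pos [420.1  11.9  59.9] xax [ 0.001 -0.    -1.   ] yaw_y -0.0471 F [ 0.  -0.1  1.3] gap 50.4
clock: 81.85
eef_pos: [419.7, 11.9, 21.3]
eef_rot: [1.55, 1.571, -0.068]
wrist_force: [0.9, 0.8, 0.1]
finger_gap: 50.2
t 81.85 pos [419.7  11.9  21.3] xax [ 0. -0. -1.] yaw_y -0.047 F [0.9 0.8 0.1] gap 50.2
```

```bash
python3 -m handwheel '[[[0,0,0],0],[[0,0,0],0],[[0,0,0],0],[[0,0,0],0],[[0,0,0],0],[[0,0,0],0],[[0,0,0],0],[[0,0,0],0],[[0,0,0],0],[[0,0,0],0]]' 255 20
python3 -m handwheel '[[[-3.75,0,-0.1],0],[[-3.75,0,-0.3],0],[[-7.4,0,-1.1],0],[[-7.3,0,-1.9],0],[[-7.0,0,-2.6],0],[[-6.8,0,-3.3],0],[[-6.4,0,-4],0],[[0,0,0],0],[[0,0,0],0],[[0,0,0],0]]' 255 20
python3 -c "
from h import *
show();lever()"
```

```text
clock: 83.1
eef_pos: [418.3, 12.0, 20.9]
eef_rot: [-1.533, 1.567, 3.133]
wrist_force: [-9.2, -0.5, 7.3]
finger_gap: 17.6
clock: 84.35
eef_pos: [418.9, 25.3, 63.3]
eef_rot: [-1.513, 1.567, -3.131]
wrist_force: [-9.2, -0.7, 2.1]
finger_gap: 17.5
t 84.35 pos [418.9  25.3  63.3] xax [-0.003 -0.    -1.   ] yaw_y -0.0469 F [-9.2 -0.7  2.1] gap 17.5
lever n 52 slope ang 0.336 z@85 60.9 z@20 83.7 ymin 39.38276929660975
```

Lever is rising; finish the arc up to its stop.

```bash
python3 -m handwheel '[[[-6,0,-4.6],0],[[-2.8,0,-2.5],0],[[0,0,0],0],[[0,0,0],0],[[0,0,0],0],[[0,0,0],0],[[0,0,0],0],[[0,0,0],0],[[0,0,0],0],[[0,0,0],0]]' 255 20
python3 -c "
from h import *
show()"
python3 -m handwheel '[[[-1.4,0,-1.3],0],[[-1.4,0,-1.3],0],[[0,0,0],0],[[0,0,0],0],[[0,0,0],0],[[0,0,0],0],[[0,0,0],0],[[0,0,0],0],[[0,0,0],0],[[0,0,0],0]]' 255 20
python3 -c "
from h import *
show()"
```

```text
clock: 85.65
eef_pos: [419.2, 32.2, 72.1]
eef_rot: [-1.437, 1.567, -3.055]
wrist_force: [-9.7, -1.5, 1.5]
finger_gap: 17.8
t 85.65 pos [419.2  32.2  72.1] xax [-0.003 -0.    -1.   ] yaw_y -0.0468 F [-9.7 -1.5  1.5] gap 17.8
clock: 86.9
eef_pos: [419.4, 34.7, 74.7]
eef_rot: [-1.367, 1.567, -2.984]
wrist_force: [-8.0, -3.1, -0.4]
finger_gap: 17.9
t 86.9 pos [419.4  34.7  74.7] xax [-0.003 -0.001 -1.   ] yaw_y -0.0468 F [-8.  -3.1 -0.4] gap 17.9
```

```bash
python3 -m handwheel '[[[-1.4,0,-1.3],0],[[-1.4,0,-1.3],0],[[0,0,0],0],[[0,0,0],0],[[0,0,0],0],[[0,0,0],0],[[0,0,0],0],[[0,0,0],0],[[0,0,0],0],[[0,0,0],0]]' 255 20
python3 -c "
from h import *
show()"
python3 -m handwheel '[[[-1.4,0,-1.3],0],[[-1.4,0,-1.3],0],[[0,0,0],0],[[0,0,0],0],[[0,0,0],0],[[0,0,0],0],[[0,0,0],0],[[0,0,0],0],[[0,0,0],0],[[0,0,0],0]]' 255 20
python3 -c "
from h import *
show()"
```

```text
clock: 88.15
eef_pos: [419.5, 37.4, 77.5]
eef_rot: [-1.422, 1.567, -3.039]
wrist_force: [-8.5, -1.9, -2.0]
finger_gap: 17.6
t 88.15 pos [419.5  37.4  77.5] xax [-0.003 -0.    -1.   ] yaw_y -0.0469 F [-8.5 -1.9 -2. ] gap 17.6
clock: 89.4
eef_pos: [419.5, 40.0, 80.1]
eef_rot: [-1.426, 1.567, -3.043]
wrist_force: [-6.9, -1.8, -6.1]
finger_gap: 18.1
t 89.4 pos [419.5  40.   80.1] xax [-0.004 -0.    -1.   ] yaw_y -0.0469 F [-6.9 -1.8 -6.1] gap 18.1
```

```bash
python3 -m handwheel '[[[0,0,0],0],[[0,0,0],0],[[0,0,0],0],[[0,0,0],0],[[-20,0,0],0],[[-30,0,0],0],[[-30,0,0],0],[[0,-30,0],0],[[0,-30,0],0],[[0,-30,0],0]]' 119 20
python3 - <<'E'
from h import *
show()
for n in("scene","top"):
    c=cam(n);p=c['pixels'].astype(int);W=c['W']
    m=pts(c,(405,433,-40,100),45,125);q=W[m]
    for y0 in range(0,100,12):
        z=q[(q[:,1]>=y0)&(q[:,1]<y0+12)]
        if len(z): print(n,y0,len(z),np.round(np.median(z,0),1))
    if n=="scene":cv2.imwrite("pics/p12.png",cv2.resize(c["pixels"][190:330,230:400,::-1],(728,600),interpolation=cv2.INTER_CUBIC))
E
```

```text
clock: 90.65
eef_pos: [330.2, 44.4, 160.8]
eef_rot: [1.698, 1.57, 0.08]
wrist_force: [0.0, -0.5, -0.4]
finger_gap: 50.2
t 90.65 pos [330.2  44.4 160.8] xax [ 0.  0. -1.] yaw_y -0.047 F [ 0.  -0.5 -0.4] gap 50.2
scene 24 25 [424.3  33.  108.9]
scene 36 54 [420.5  42.4 101.7]
scene 48 58 [422.9  53.4  89.5]
scene 60 52 [423.4  66.4  77.2]
scene 72 50 [423.6  78.2  64.4]
scene 84 53 [422.5  90.3  53.3]
scene 96 16 [420.9  98.5  49.4]
top 12 14 [420.1  23.4 106.7]
top 24 39 [419.9  29.4 110.7]
top 36 24 [424.3  41.6 102.6]
top 48 20 [426.7  55.1  87.4]
top 60 23 [426.8  65.9  77.1]
top 72 16 [426.   78.2  65.3]
top 84 20 [427.3  90.8  53.2]
top 96 5 [429.7  98.3  50.2]
```

View pics/p12.png

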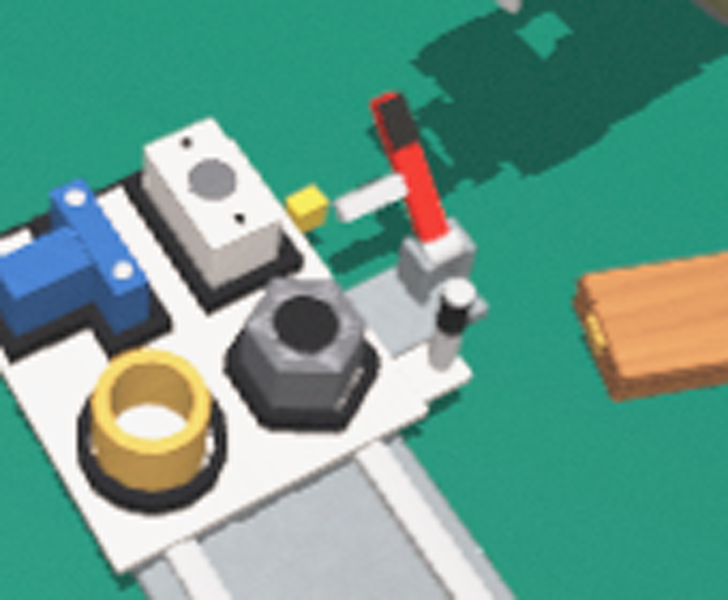

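```bash
python3 -m handwheel '[[[0,0,0],-0.175],[[0,0,0],-0.175],[[0,0,0],-0.175],[[0,0,0],-0.175],[[0,0,0],-0.175],[[0,0,0],-0.175],[[0,0,0],-0.175],[[0,0,0],-0.175],[[0,0,0],-0.167],[[0,0,0],0]]' 0 20
python3 -c "
from h import *
show();go(465.2,152.6,160,1.523)"
```

```text
clock: 92.0
eef_pos: [331.6, 44.3, 160.8]
eef_rot: [0.186, 1.571, 0.134]
wrist_force: [0.0, 0.2, 0.3]
finger_gap: 94.0
t 92.0 pos [331.6  44.3 160.8] xax [ 0.  0. -1.] yaw_y 1.5189 F [0.  0.2 0.3] gap 94.0
spin -0.004 shift x 0.8 y 114.5 z 128.3
```

```bash
python3 -m handwheel '[[[0,28.6,32.1],-0.004],[[0,28.6,32.1],0],[[0,28.6,32.1],0],[[0,28.6,32.1],0],[[0,0,0],0],[[0,0,0],0],[[0,0,0],0],[[0,0,0],0],[[0,0,0],0],[[0,0,0],0]]' 0 20
python3 -m handwheel '[[[0,0,0],0],[[20,0,0],0],[[20,0,0],0],[[20,0,0],0],[[10,0,0],0],[[10,0,0],0],[[5,0,0],0],[[0,0,0],0],[[0,0,0],0],[[0,0,0],0]]' 0 20
python3 -c "
from h import *
show()
c=cam('scene');print(rect(c,pts(c,(430,500,120,185),95,114)))
go(465.2,152.6,75,1.523)"
```

```text
clock: 93.25
eef_pos: [464.8, 152.4, 160.9]
eef_rot: [0.256, 1.571, 0.209]
wrist_force: [1.2, 0.9, 0.3]
finger_gap: 94.0
clock: 94.5
eef_pos: [465.0, 152.5, 76.1]
eef_rot: [0.301, 1.57, 0.254]
wrist_force: [0.3, -0.1, 0.0]
finger_gap: 94.0
t 94.5 pos [465.  152.5  76.1] xax [ 0.001  0.    -1.   ] yaw_y 1.524 F [ 0.3 -0.1  0. ] gap 94.0
(58, array([466.2, 156.4]), array([14.6, 15. ]), 12.5, 'mean', array([467.4, 156.9, 106.3]))
spin 0.001 shift x 1.0 y 0.1 z 0.2
```

```bash
python3 -m handwheel '[[[0,0,0],0],[[0,0,0],0],[[0,0,0],0],[[0,0,0],0],[[0,0,0],0],[[0,0,0],0],[[0,0,0],0],[[0,0,0],0],[[0,0,0],0],[[0,0,0],0]]' 255 20
python3 -m handwheel '[[[0,1,0],0],[[0,2,0],0],[[0,3,0],0],[[0,4,0],0],[[0,5,0],0],[[0,5,0],0],[[0,5,0],0],[[0,4,0],0],[[0,3,0],0],[[0,2,0],0]]' 255 20
python3 -c "
from h import *
show()"
```

```text
clock: 95.8
eef_pos: [464.8, 152.7, 75.8]
eef_rot: [1.341, 1.57, 1.295]
wrist_force: [-0.2, 2.8, -0.2]
finger_gap: 15.2
clock: 97.05
eef_pos: [466.5, 186.6, 75.7]
eef_rot: [-0.173, 1.571, -0.22]
wrist_force: [2.4, -2.3, -1.1]
finger_gap: 15.3
t 97.05 pos [466.5 186.6  75.7] xax [ 0. -0. -1.] yaw_y 1.5241 F [ 2.4 -2.3 -1.1] gap 15.3
```

```bash
python3 -m handwheel '[[[0,2,0],0],[[0,3,0],0],[[0,4,0],0],[[0,4,0],0],[[0,5,0],0],[[0,5,0],0],[[0,5,0],0],[[0,4,0],0],[[0,3,0],0],[[0,2,0],0]]' 255 20
python3 -m handwheel '[[[0,2,0],0],[[0,3,0],0],[[0,4,0],0],[[0,4,0],0],[[0,4,0],0],[[0,4,0],0],[[0,3,0],0],[[0,2,0],0],[[0,1,0],0],[[0,0,0],0]]' 255 20
python3 -c "
from h import *
show()"
python3 -m handwheel '[[[0,1,0],0],[[0,1.5,0],0],[[0,1.5,0],0],[[0,1.5,0],0],[[0,1.5,0],0],[[0,1,0],0],[[0,1,0],0],[[0,1,0],0],[[0,0,0],0],[[0,0,0],0]]' 255 20
python3 -c "
from h import *
show()"
```

```text
clock: 98.3
eef_pos: [468.3, 223.7, 75.8]
eef_rot: [0.249, 1.57, 0.203]
wrist_force: [5.4, -2.5, -1.6]
finger_gap: 15.6
clock: 99.55
eef_pos: [469.6, 250.7, 75.8]
eef_rot: [0.624, 1.57, 0.578]
wrist_force: [5.5, -0.9, -2.4]
finger_gap: 15.5
t 99.55 pos [469.6 250.7  75.8] xax [ 0.  0. -1.] yaw_y 1.524 F [ 5.5 -0.9 -2.4] gap 15.5
clock: 100.8
eef_pos: [470.1, 260.6, 75.8]
eef_rot: [0.507, 1.57, 0.46]
wrist_force: [5.4, -2.4, -1.6]
finger_gap: 15.6
t 100.8 pos [470.1 260.6  75.8] xax [ 0.001  0.    -1.   ] yaw_y 1.524 F [ 5.4 -2.4 -1.6] gap 15.6
```

```bash
python3 -m handwheel '[[[0,0.7,0],0],[[0,0.7,0],0],[[0,0.7,0],0],[[0,0.7,0],0],[[0,0.7,0],0],[[0,0,0],0],[[0,0,0],0],[[0,0,0],0],[[0,0,0],0],[[0,0,0],0]]' 255 20
python3 -c "
from h import *
show()"
python3 -m handwheel '[[[0,0.5,0],0],[[0,0.5,0],0],[[0,0.5,0],0],[[0,0,0],0],[[0,0,0],0],[[0,0,0],0],[[0,0,0],0],[[0,0,0],0],[[0,0,0],0],[[0,0,0],0]]' 255 20
python3 -c "
from h import *
show()"
```

```text
clock: 102.05
eef_pos: [470.1, 262.6, 75.7]
eef_rot: [-1.675, 1.568, -1.722]
wrist_force: [5.0, -12.8, 0.6]
finger_gap: 15.4
t 102.05 pos [470.1 262.6  75.7] xax [-0.    -0.002 -1.   ] yaw_y 1.5238 F [  5.  -12.8   0.6] gap 15.4
clock: 103.3
eef_pos: [470.1, 262.7, 75.7]
eef_rot: [-1.749, 1.566, -1.796]
wrist_force: [3.2, -24.7, 5.5]
finger_gap: 15.6
t 103.3 pos [470.1 262.7  75.7] xax [-0.001 -0.005 -1.   ] yaw_y 1.5235 F [  3.2 -24.7   5.5] gap 15.6
```

```bash
python3 -m handwheel '[[[0,0,0],0],[[0,0,0],0],[[0,0,0],0],[[0,0,0],0],[[0,0,0],0],[[-20,0,0],0],[[-40,0,0],0],[[-40,0,0],0],[[0,0,-50],0],[[0,0,-50],0]]' 0 20
python3 - <<'E'
from fit import *
show()
for n in("top","scene"):
    c=cam(n);print(n,"post",rect(c,pts(c,(430,500,220,300),95,125)))
    for k,b in dict(bush=(590,685,175,270),hexn=(495,585,180,270),block=(485,575,70,170),tee=(585,685,65,165)).items(): print(n,k,rect(c,pts(c,b,78,100)))
    m=pts(c,(405,433,-40,100),45,125);q=c["W"][m];m=(q[:,1]>45);A=np.polyfit(q[m,1],q[m,2],1);print("lever",np.arctan(-A[0]))
    for t,b in dict(case=(250,390,130,270),mic=(680,770,-240,-70),cal=(240,460,-320,-215)).items(): print(t,rect(c,pts(c,b,9,40)))
    if n=="scene": cv2.imwrite("pics/p13.png",cv2.resize(c["pixels"][:,:,::-1],(800,600)))
E
```

```text
clock: 104.55
eef_pos: [369.0, 269.9, 175.9]
eef_rot: [0.898, 1.57, 0.851]
wrist_force: [-0.2, 1.2, -0.1]
finger_gap: 94.3
t 104.55 pos [369.  269.9 175.9] xax [ 0.  0. -1.] yaw_y 1.5233 F [-0.2  1.2 -0.1] gap 94.3
top post (65, array([471.3, 260.4]), array([16.7, 14.4]), 5.4, 'mean', array([470.9, 259.2, 107.6]))
top bush (314, array([636.7, 218.9]), array([61.6, 59.5]), 47.1, 'mean', array([636.5, 219. ,  85. ]))
top hexn (597, array([542.5, 223.9]), array([65. , 58.2]), 87.2, 'mean', array([541.8, 224.2,  86. ]))
top block (726, array([532.9, 119.5]), array([81. , 46.2]), 86.9, 'mean', array([532.5, 118.8,  86. ]))
top tee (631, array([632.4, 116.2]), array([80.1, 72.2]), 87.6, 'mean', array([622.9, 115.8,  85.9]))
lever 0.7637070829920242
case (1613, array([319.7, 197.5]), array([ 71.5, 113. ]), 68.9, 'mean', array([319. , 195.5,  31.1]))
mic (511, array([ 716.5, -152.9]), array([ 54.6, 145.3]), 5.9, 'mean', array([ 721.9, -158. ,   15.7]))
cal (474, array([ 345.8, -283.1]), array([ 74.7, 201.3]), 85.9, 'mean', array([ 297.4, -264.1,   12.5]))
scene post (62, array([471. , 265.7]), array([15.4, 14.6]), 7.9, 'mean', array([473.1, 266.3, 106.7]))
scene bush (359, array([637.4, 223.3]), array([61.1, 59. ]), 56.3, 'mean', array([637.9, 224.1,  84.1]))
scene hexn (615, array([542.6, 228.6]), array([65.1, 57.7]), 27.0, 'mean', array([543.1, 229.1,  84.8]))
scene block (634, array([532.9, 123.2]), array([81.9, 47.1]), 87.0, 'mean', array([534.1, 124.9,  84.4]))
scene tee (620, array([631.9, 120.7]), array([80.3, 72.9]), 89.6, 'mean', array([625. , 121.5,  84.3]))
lever 0.7668829887607315
case (1317, array([319.9, 201.8]), array([ 72.6, 113.5]), 69.5, 'mean', array([324.1, 205.4,  28.8]))
mic (388, array([ 716.9, -147.2]), array([ 54.7, 145.5]), 5.1, 'mean', array([ 723.3, -148.9,   13.7]))
cal (149, array([ 346.2, -280.9]), array([ 79.3, 201.1]), 86.8, 'mean', array([ 306.8, -275.2,   14.5]))
```

View pics/p13.png

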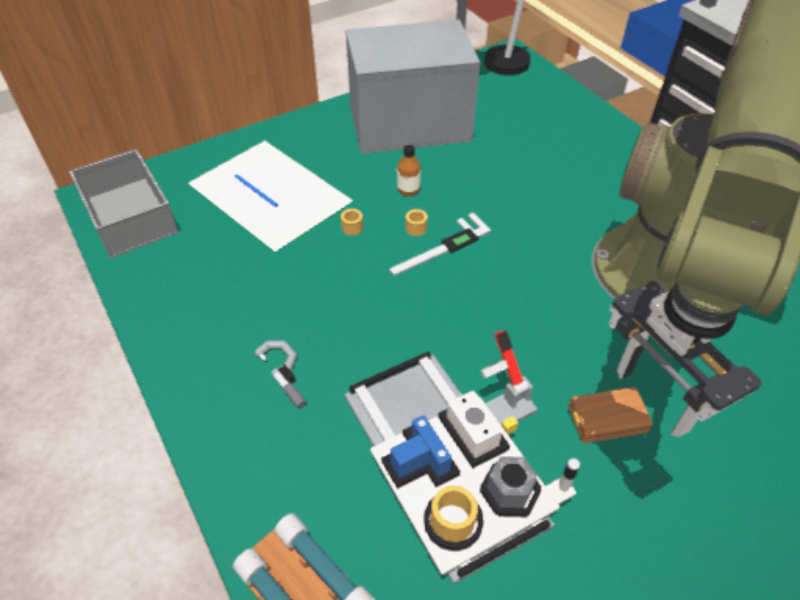

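```bash
python3 -c "
from h import *
show();print(manip.sign_off())"
```

```text
t 104.65 pos [367.1 270.2 176. ] xax [-0.  0. -1.] yaw_y 1.526 F [ 0.2 -0.6 -0.3] gap 94.0
the job is handed in; nothing more can be done
None
```

The job is done and handed in at about 105 s. The carriage was drawn back and locked, and all four parts were seated: bushing, hexnut, block, then tee. Then the lever was lifted and the carriage pushed out to the hand-over stop.

**Last checks:**
- **Carriage:** the post moved about 110 mm, from y = 152.7 to 262.7, and held against the stop with about 25 N before I let go.
- **Parts:** all four tops measure 84–86 mm in both cameras, against 86 mm for a part standing on the pocket floor. The bushing gripped at 62.4 mm, so it is the right size.
- **Lever:** both cameras put it at about 0.765 rad above level, which is fully up.
- **Bystanders:** the gauge case and micrometer measure within about 1–2 mm of where they began. The caliper looks unmoved in the last picture, but its last numeric fit was too rough to compare.
- **Robot:** the gripper is open and touching nothing.

**What failed or disagreed:**
- **Lever push:** my first try slipped off the arm's end, with a side force of about 99 N at the wrist by the last reading. I backed off and pushed again nearer the hinge. Drawing the carriage against its loading stop peaked at about 60 N in y.
- **Fingertip height:** the tips sat roughly 10–17 mm above the TCP reading, not 11 mm ahead of it as stated. I set grasp heights from what I measured.
- **Cameras:** the two cameras differed by about 5 mm in y. I corrected for this using the gripped post.
- **Lever-down angle:** the camera read it as 0.05–0.09 rad below level. I judged it fully down by the contact force of about 9 N at the stop, plus a further 2 mm of push.

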